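# Pack the ceramic egg in the travelling case and bolt it in

### The job

Pack the fragile ceramic egg (the long one of the three rounded pieces on the display rack) for the road: lower it gently, lying along the well, to the bottom of the travelling case's deep narrow well, without dropping or knocking it, and only when it lies there released slide the barrel bolt across the well's mouth until it is fully home in its keeper. The rack frees only the egg's sides and the well has room for fingers only at its ends, so set it down on the two-bar cradle on the way and take it again by its ends. Leave the other two pieces and everything else on the table where they are.

Things in the scene. Friction and masses are not known exactly. Their poses are not given: they have to be found in the camera images.
- egg: White glazed ceramic egg, a body of revolution 62 mm long, 44 mm thick, 0.14 kg. Its middle 24 mm is a straight cylinder; it rounds off to a blunt flat of 20 mm diameter at each end. Origin at its centre, x axis along its length. It starts lying in one of the rack's three pockets, along the rack's x, centre 38 mm above the table.
- rack: Fixed wooden display rack, 244 (x) x 70 (y) mm; origin under its centre. Three pockets, centres at x = -76, 0, +76 mm. Items lie on two 12 mm bars along x at y = +-15 mm (tops at z = 20 mm). Dividers 8 mm thick, 50 mm wide (y), up to z = 50 mm stand between pockets and at both ends, 68 mm apart: an egg can be gripped only across its middle, along y.
- cradle: Fixed wooden cradle to put the egg down on: block 40 (x) x 70 (y) x 10 mm with two 12 mm bars, 36 mm long along x, at y = +-15 mm (tops at z = 22 mm). Origin under its centre. An egg lying on the bars along x has its centre 40 mm above the table; its ends stick out 11 mm beyond the block.
- case: Fixed dark wooden travelling case, x -78 to +78, y -50 to +180 mm, top at z = 82 mm; origin under the well's centre. The well is an open pit 140 mm long (x) and 52 mm wide (y), 70 mm deep. On the +y deck a 12 mm bolt rod (axis z = 92 mm, x = 0) runs along y through a sleeve at y = 34 to 48 mm, up to z = 104 mm. The keeper, a like staple, stands at y = -31 to -45 mm.
- well (a point): Centre of the well's grey felt floor, 12 mm above the case's underside; axes as the case's.
- bolt (a joint): Travel of the barrel bolt in m: 0 fully drawn back (it starts at 0 to 0.018, clear of the well), grows as it slides along the case's -y across the well; 0.082 is fully home in the keeper (its stop). It takes about 2 N and stays where it is left.
- bolt_handle (a point): Middle of the bolt's upright handle: steel pin 12 mm thick from z = 96 to 130 mm with a 16 mm ball at z = 132 mm (top 140 mm); this point at z = 118 mm (36 mm above the deck). It travels with the bolt, at case y = 158 mm minus the bolt's travel.
- ball_a_center (a point): Centre of the larger white ceramic ball, 44 mm diameter, in another pocket of the rack: leave it.
- ball_b_center (a point): Centre of the smaller white ceramic ball, 36 mm diameter, in another pocket of the rack: leave it.
- bowl: Turned wooden bowl, 110 mm across, 50 mm high, origin under its centre: leave it.
- jar: Big amber glass jar with dark lid, 72 mm across, 120 mm high, origin under its centre: leave it.
- vial: Green corked vial, 34 mm across, 85 mm high, origin under its centre: leave it.
- pot: Little glass jar with wooden lid, 52 mm across, 48 mm high, origin under its centre: leave it.
- spoon: Wooden spoon, 200 mm long, lying along its x: leave it.
- tray: Dark steel baking tray, 240 x 160 x 45 mm, origin under its centre: leave it.

How it is judged:
By the outcome, as a careful person would: the job done as asked, in the order asked, and still so for the second after the job is handed in, with the robot touching nothing.
It also fails if it takes over 67 s, if anything falls off the work surface, if the arm or the gripper's body presses on something with over 40 N, if the wrist force passes 120 N, or if a joint passes its speed limit or range.

### The arm

A 6-joint arm with a two-finger parallel gripper is mounted at the origin on the work surface. World frame = base frame: x ahead of the robot, y to its left, z up, the work surface at z = 0. Lengths are in mm, angles in rad, forces in N, time in s.
With the tool pointing down it reaches from about 350 to 975 mm from the base axis. Payload 7.1 kg.
Tool frame: the origin (TCP) lies between the finger pads; the fingertips stand 8 mm ahead of it and the grasp point (between the pads) lies 11 mm behind it; x points along the fingers, y is the direction in which the jaws open and shut, and the axes are right-handed (so a half turn about x gives the same grasp; the last joint's range is limited). The gripper opens to 88 mm and grips with 3 to 60 N. Pads are 20 mm wide; open, the fingers measure 115 mm over their backs; the gripper's body (75 mm by 178 mm) begins 61 mm behind the grasp point.
Start: joints at [-1.24, 0.423, 1.63, -0, 1.089, -0.019], TCP at [214.21, -587.127, 230.675] pointing down, gripper open.
Joint ranges: [-3, 3], [-0.9, 2.11], [0.09, 2.58], [-1.31, 4.45], [0.11, 2.69], [-2.54, 2.54]. Speed limits (rad/s): [2.39, 2.39, 3.01, 3.14, 3.14, 3.14].

### API

Orientations are given as a rotation vector (axis times angle).
In Python, from workcell import ctrl gives the robot as it stands.
- The arm moves only by the tool apply_moves, never from a script. Its argument "increments" is a list of rows, each an object with "gripper": the opening in per cent of the stroke, from 0 (shut) to 100 (fully open); "delta_pos": the shift along the tool's x, y, z in cm, a list of three; "dr": the turn, a rotation vector about the tool's x, y, z in rad, a list of three. In form: [{"gripper": gripper, "delta_pos": [dx, dy, dz], "dr": [ax, ay, az]}, ...]. A call has exactly 5 rows; each row shifts and turns the commanded pose from where the row before left it, along the tool's axes as they then stand; what a row does not reach is not made up. A row lasts 1/12 s, in which the tool goes at most 41.7 mm and 7.16 degrees, less where a joint would pass 70% of its speed; a pose out of reach is approached as far as the arm can. A call with a gripper value outside its range is refused whole. The fingers move at their own pace and stop on an object; the grip force is fixed at half the most. Time passes only in rows, so rows that do not move let the fingers close, or fill a call up. It gives the time, the measured TCP pose, the force and the opening at its end, in the units of the state.
- ctrl.get_obs(): the state, without advancing time (a new reading comes with each control period).
- ctrl.get_image(name): name is "scene" or "top" or "wrist"; returns a dict with "img" (400x640x3 uint8, red, green, blue), "range_z" (400x640 float32, mm along the optical axis (not along the pixel's ray), 0 where there is no reading), "mtx" (3x3 intrinsics, pixels), "rvec" (rotation vector, rad) and "tvec" (3), from world to camera coordinates, as OpenCV has them. Camera axes: x right, y down, z forward; pixel columns grow to the right and rows downward; lengths in mm; the calibration is good to about 2 mm. A picture is of the moment at which its call begins.
- ctrl.close_job(): hands the job in, once; it reports no verdict.
The state is a dict: "t": time; "qpos": joint angles; "qvel": joint speeds; "joint_torque": joint torques, N m; "ee_pos": TCP position; "orientation": TCP orientation; "ft_force": force on the tool from outside, world axes, zero at the start; "moment": the same for the moment, N m; "width": finger opening in mm.
Only numpy, scipy, OpenCV 4.12 (cv2) and the standard library are available. Lean on these libraries where they do the work, as an engineer would, in place of code of your own. Each camera call takes 0.05 s, during which the arm holds its last target. There are 200 camera calls.

## Working session

There is one attempt and no reset: what is moved stays moved. The work goes in short steps, Python scripts to look and compute and a tool call to move; the robot and the scene stay as the last step left them, time stands still between calls to the robot, and variables do not carry over. Pictures are saved under pics/ and viewed, about 8 in all and at most 12, crops included, and the job is handed in when it is done.

Besides the shell and the picture viewer there is one more tool, called after ">>>" as a command line: name --argument value ..., lists and objects as JSON in quotes. apply_moves: Moves the arm, as the interface text tells. Its arguments: {"type":"object","properties":{"increments":{"type":"array","items":{"type":"object","properties":{"gripper":{"type":"number"},"delta_pos":{"type":"array","items":{"type":"number"}},"dr":{"type":"array","items":{"type":"number"}}}}}},"required":["increments"]}

```bash
mkdir -p pics; ls; python3 - <<'E'
from workcell import ctrl
import cv2,numpy as np
o=ctrl.get_obs();print({k:np.round(v,3) for k,v in o.items()})
for n in("top","scene"):
    d=ctrl.get_image(n);cv2.imwrite(f"pics/{n}0.png",d["img"][:,:,::-1]);np.savez(f"pics/{n}0.npz",**d)
    R=cv2.Rodrigues(np.array(d["rvec"],float))[0];print(n,d["mtx"].tolist(),(-R.T@np.array(d["tvec"]).ravel()).round(1),R[2].round(3),(d["range_z"]>0).mean())
E
```

```text
pics
{'t': np.float64(0.0), 'qpos': array([-1.24 ,  0.424,  1.631, -0.   ,  1.089, -0.019]), 'qvel': array([ 0.002,  0.   , -0.001, -0.001, -0.   ,  0.001]), 'joint_torque': array([-1.0000e-03, -5.4463e+01, -2.7367e+01,  6.4000e-02,  2.3000e-02,
       -0.0000e+00]), 'ee_pos': array([ 214.039, -586.651,  229.925]), 'orientation': array([ 2.032,  0.361, -2.032]), 'ft_force': array([ 0.168,  0.52 , -0.136]), 'moment': array([-0.007, -0.044,  0.038]), 'width': np.float64(88.05)}
top [[495.55396022071346, 0.0, 311.9039182321567], [0.0, 495.55396022071346, 201.77109797329607], [0.0, 0.0, 1.0]] [ 303.8  -64.1 1577. ] [ 0.202 -0.015 -0.979] 0.9963984375
scene [[366.40515747948865, 0.0, 316.9254969873843], [0.0, 366.40515747948865, 196.42532841104773], [0.0, 0.0, 1.0]] [1029.9 -499.5  913.2] [-0.418  0.421 -0.805] 0.99592578125
```

View pics/top0.png

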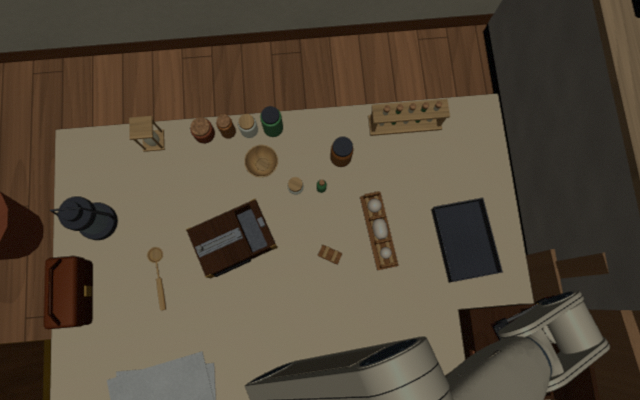

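View pics/scene0.png

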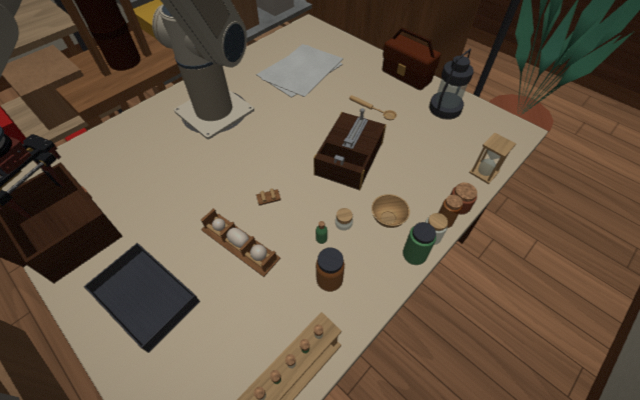

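The top view shows the egg in the middle rack pocket at about (380,229), with balls at (374,205) and (386,253). The cradle is at (330,254). The case is at about (232,238), with the well near (252,230) and the bolt to its left. The scene view agrees. Next I'll compute rough positions.

```bash
cat > h.py <<'E'
import cv2,numpy as np
from scipy.spatial.transform import Rotation as Rn
def cam(d): return cv2.Rodrigues(np.array(d["rvec"],float))[0],np.array(d["tvec"],float).ravel(),np.array(d["mtx"])
def cloud(d):
    R,t,K=cam(d);z=d["range_z"].astype(float);v,u=np.indices(z.shape)
    P=np.stack([(u-K[0,2])/K[0,0]*z,(v-K[1,2])/K[1,1]*z,z],-1)
    P=(P-t)@R; P[z<=0]=np.nan; return P
def ray(d,uv,h):
    R,t,K=cam(d);uv=np.atleast_2d(uv).astype(float);c=-R.T@t
    r=np.c_[(uv[:,0]-K[0,2])/K[0,0],(uv[:,1]-K[1,2])/K[1,1],np.ones(len(uv))]@R
    return (c+r*((h-c[2])/r[:,2])[:,None])[:,:2]
def rect(P2):
    r=cv2.minAreaRect(P2.astype(np.float32)); b=cv2.boxPoints(r)
    e=b[1]-b[0],b[2]-b[1]; e=max(e,key=np.linalg.norm)
    return np.round(r[0],1),np.round(r[1],1),round(float(np.degrees(np.arctan2(e[1],e[0]))),1)
E
python3 - <<'E'
from h import *
for n,rg in(("top",dict(rack=(355,188,402,272),cradle=(315,242,345,266),case=(180,195,282,282))),):
    d=np.load(f"pics/{n}0.npz");P=cloud(d)
    print("table z",np.nanmedian(P[280:300,250:330,2]))
    for k,(a,b,c,e) in rg.items():
        q=P[b:e,a:c].reshape(-1,3);q=q[q[:,2]>6]
        if k=="case":
            print("hist",np.histogram(q[:,2],[6,20,40,60,70,78,86,95,105,120,145])[0])
            print("top",rect(q[(q[:,2]>77)&(q[:,2]<88),:2])); print("handle",q[q[:,2]>108].round(0).tolist())
            print("all",rect(q[q[:,2]>60,:2]))
        else: print(k,rect(q[:,:2]),q[:,2].max())
    hsv=cv2.cvtColor(d["img"],cv2.COLOR_RGB2HSV)
    for u,v in((380,229),(374,205),(386,253)): print(P[v,u].round(1),hsv[v,u])
    # felt
    m=np.zeros(P.shape[:2],bool);m[195:282,180:282]=1
    q=P[m&(P[...,2]>5)&(P[...,2]<18)];print("lowpts",rect(q[:,:2]))
    cv2.imwrite("pics/crop.png",cv2.resize(d["img"][190:285,175:405,::-1],None,fx=3.4,fy=3.4,interpolation=2)*1)
E
```

```text
table z 0.373397516349002
rack (array([ 521. , -292.1]), array([149.1, 270.5]), -6.0) 69.2872812702999
cradle (array([ 456. , -129.3]), array([91.9, 73. ]), 85.0) 30.276800306963224
hist [ 939   87  238   65  284 2091  554  164   49   25]
top (array([525.8, 170.6]), array([159.1, 230.9]), -70.1)
handle [[570.0, 70.0, 109.0], [567.0, 79.0, 111.0], [568.0, 76.0, 108.0], [565.0, 79.0, 109.0], [564.0, 77.0, 109.0], [562.0, 80.0, 109.0], [561.0, 74.0, 108.0], [557.0, 68.0, 111.0], [557.0, 65.0, 108.0], [552.0, 77.0, 109.0], [552.0, 71.0, 109.0], [547.0, 150.0, 109.0], [543.0, 144.0, 110.0], [528.0, 150.0, 111.0], [527.0, 141.0, 111.0], [524.0, 144.0, 114.0], [501.0, 258.0, 141.0], [501.0, 255.0, 141.0], [501.0, 253.0, 137.0], [502.0, 252.0, 129.0], [499.0, 262.0, 137.0], [498.0, 258.0, 142.0], [497.0, 253.0, 150.0], [497.0, 252.0, 141.0], [498.0, 250.0, 137.0], [498.0, 248.0, 132.0], [496.0, 263.0, 133.0], [496.0, 260.0, 135.0], [494.0, 254.0, 144.0], [495.0, 253.0, 138.0], [495.0, 250.0, 138.0], [494.0, 246.0, 142.0], [498.0, 250.0, 112.0], [493.0, 263.0, 134.0], [493.0, 259.0, 137.0], [493.0, 257.0, 135.0], [492.0, 252.0, 142.0], [492.0, 251.0, 134.0], [492.0, 248.0, 135.0], [494.0, 249.0, 116.0], [490.0, 259.0, 139.0], [489.0, 256.0, 139.0], [490.0, 254.0, 134.0], [489.0, 251.0, 135.0], [491.0, 252.0, 117.0]]
all (array([521.9, 169.1]), array([168., 231.]), -70.2)
[ 512.6 -289.5   60.1] [ 34  13 134]
[ 589.8 -279.8   57.7] [ 50   6 135]
[ 438.  -300.6   51.7] [ 38  21 136]
lowpts (array([535.1, 182.8]), array([328.1, 276.6]), 85.2)
```

View pics/crop.png

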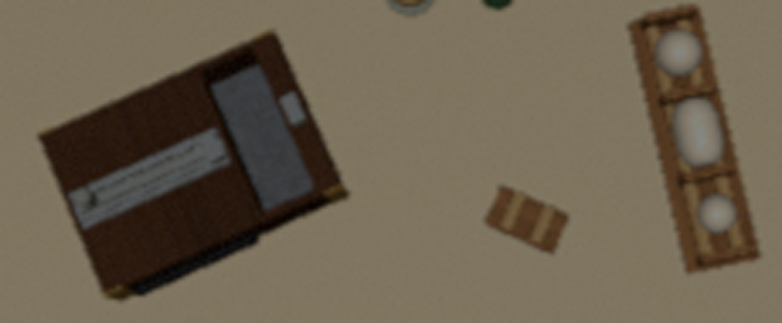

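The crop confirms the layout: the egg is in the middle pocket, the case's long axis is at about 110°, and the cradle bars are turned about -23°. Next I'll work out the tool axes and the wrist camera mounting, and plan the move above the rack.

```bash
cat >> h.py <<'E'
from workcell import ctrl
def st(p=True):
    o=ctrl.get_obs();R=Rn.from_rotvec(o["orientation"]).as_matrix()
    yaw=np.degrees(np.arctan2(R[1,1],R[0,1]))
    if p: print("t %.2f"%o["t"],"tcp",o["ee_pos"].round(1),"jaw yaw %.2f"%yaw,"xdown",R[:,0].round(3),"F",o["ft_force"].round(1),"w %.1f"%o["width"],"q",o["qpos"].round(2))
    return o,R,yaw
def plan(xyz,jaw,n=None):
    """print rows (tool axes, cm / rad) to bring TCP to xyz and jaw yaw (deg, mod 180), tool straight down"""
    o,R,yaw=st();D=(jaw-yaw+90)%180-90
    c,s=np.cos(np.radians(jaw)),np.sin(np.radians(jaw))
    sg=1
    y=np.radians(yaw+D);Y=np.array([np.cos(y),np.sin(y),0]);X=np.array([0,0,-1.])
    Rt=np.c_[X,Y,np.cross(X,Y)]
    d=np.array(xyz,float)-o["ee_pos"];rv=Rn.from_matrix(R.T@Rt).as_rotvec()
    n=n or int(max(np.ceil(np.linalg.norm(d)/38),np.ceil(np.degrees(np.linalg.norm(rv))/6.5),1))
    print("turn deg %.1f rows %d dr/row"%(D,n),(rv/n).round(4),"q6",o["qpos"][5].round(2))
    Rc=R.copy()
    for i in range(n):
        print(i,(Rc.T@d/n/10).round(2).tolist());Rc=Rc@Rn.from_rotvec(rv/n).as_matrix()
E
python3 - <<'E'
from h import *
o,R,y=st();print(R.round(3))
d=ctrl.get_image("wrist");Rc,t,K=cam(d);c=-Rc.T@t
print("cam in tool",(R.T@(c-o["ee_pos"])).round(1),"axis in tool",(R.T@Rc[2]).round(3),K[0,0])
plan((505,-288,230),97.8)
E
```

```text
t 0.10 tcp [ 214.1 -586.7  230. ] jaw yaw -69.96 xdown [-0.     0.001 -1.   ] F [ 0.6 -0.8 -0.8] w 87.6 q [-1.24  0.42  1.63 -0.    1.09 -0.02]
[[-0.     0.343 -0.939]
 [ 0.001 -0.939 -0.343]
 [-1.    -0.001 -0.   ]]
cam in tool [-154.     0.2  -71.7] axis in tool [ 0.965 -0.001  0.263] 329.06592593519434
t 0.15 tcp [ 214.1 -586.7  230.1] jaw yaw -69.96 xdown [-0.     0.001 -1.   ] F [ 0.9  0.7 -0.4] w 87.8 q [-1.24  0.42  1.63 -0.    1.09 -0.02]
turn deg -12.2 rows 11 dr/row [0.0194 0.     0.0001] q6 -0.02
0 [0.0, -1.64, -3.42]
1 [0.0, -1.71, -3.38]
2 [0.0, -1.78, -3.35]
3 [0.0, -1.84, -3.31]
4 [0.0, -1.91, -3.28]
5 [0.0, -1.97, -3.24]
6 [0.0, -2.03, -3.2]
7 [0.0, -2.09, -3.16]
8 [0.0, -2.15, -3.12]
9 [0.0, -2.21, -3.08]
10 [0.0, -2.27, -3.03]
```

>>> apply_moves --increments '[{"gripper": 100, "delta_pos": [0, -1.64, -3.42], "dr": [0.0194, 0, 0]}, {"gripper": 100, "delta_pos": [0, -1.71, -3.38], "dr": [0.0194, 0, 0]}, {"gripper": 100, "delta_pos": [0, -1.78, -3.35], "dr": [0.0194, 0, 0]}, {"gripper": 100, "delta_pos": [0, -1.84, -3.31], "dr": [0.0194, 0, 0]}, {"gripper": 100, "delta_pos": [0, -1.91, -3.28], "dr": [0.0194, 0, 0]}]'

```text
t: 0.57
ee_pos: [347.2, -449.8, 230.4]
orientation: [2.088, 0.264, -2.088]
ft_force: [-0.0, -0.8, 0.7]
width: 87.7
```

>>> apply_moves --increments '[{"gripper": 100, "delta_pos": [0, -1.97, -3.24], "dr": [0.0194, 0, 0]}, {"gripper": 100, "delta_pos": [0, -2.03, -3.2], "dr": [0.0194, 0, 0]}, {"gripper": 100, "delta_pos": [0, -2.09, -3.16], "dr": [0.0194, 0, 0]}, {"gripper": 100, "delta_pos": [0, -2.15, -3.12], "dr": [0.0194, 0, 0]}, {"gripper": 100, "delta_pos": [0, -2.21, -3.08], "dr": [0.0194, 0, 0]}]'

```text
t: 0.98
ee_pos: [479.6, -313.9, 230.6]
orientation: [2.141, 0.166, -2.141]
ft_force: [-0.2, -1.0, -1.1]
width: 88.0
```

>>> apply_moves --increments '[{"gripper": 100, "delta_pos": [0, -2.2, -3.0], "dr": [0.0194, 0, 0]}, {"gripper": 100, "delta_pos": [0, 0, 0], "dr": [0, 0, 0]}, {"gripper": 100, "delta_pos": [0, 0, 0], "dr": [0, 0, 0]}, {"gripper": 100, "delta_pos": [0, 0, 0], "dr": [0, 0, 0]}, {"gripper": 100, "delta_pos": [0, 0, 0], "dr": [0, 0, 0]}]'

```text
t: 1.4
ee_pos: [504.0, -290.0, 230.5]
orientation: [2.151, 0.146, -2.152]
ft_force: [-0.6, -0.5, 0.2]
width: 87.7
```

```bash
cat >> h.py <<'E'
def snap(name,n="wrist"):
    d=ctrl.get_image(n);cv2.imwrite(f"pics/{name}.png",np.clip(d["img"][:,:,::-1]*1.6,0,255).astype(np.uint8));np.savez(f"pics/{name}.npz",**d);return d
E
python3 - <<'E'
from h import *
st();d=snap("w1");P=cloud(d)
hsv=cv2.cvtColor(d["img"],cv2.COLOR_RGB2HSV)
m=((hsv[...,1]<45)&(hsv[...,2]>90)&(P[...,2]>25)&(P[...,2]<75)).astype(np.uint8)
m=cv2.morphologyEx(m,cv2.MORPH_OPEN,np.ones((3,3)))
for c in cv2.findContours(m,0,1)[0]:
    if cv2.contourArea(c)<150: continue
    k=np.zeros_like(m);cv2.drawContours(k,[c],-1,1,-1);q=P[k>0]
    print(cv2.contourArea(c),cv2.boundingRect(c),np.nanmax(q[:,2]).round(1),rect(q[:,:2]))
E
```

```text
t 1.40 tcp [ 504.  -290.   230.5] jaw yaw -82.23 xdown [-0.001  0.    -1.   ] F [-0.6 -0.5  0.2] w 87.7 q [-0.54  0.36  1.73 -0.    1.05  0.89]
677.5 (304, 219, 30, 30) 52.0 (array([ 439.9, -301.8]), array([30.2, 24.1]), 40.4)
2029.5 (300, 139, 41, 60) 60.8 (array([ 514.1, -292.9]), array([65.9, 41.6]), 7.0)
1451.0 (300, 70, 43, 45) 60.5 (array([ 592.3, -282.6]), array([40. , 42.2]), -69.4)
```

View pics/w1.png

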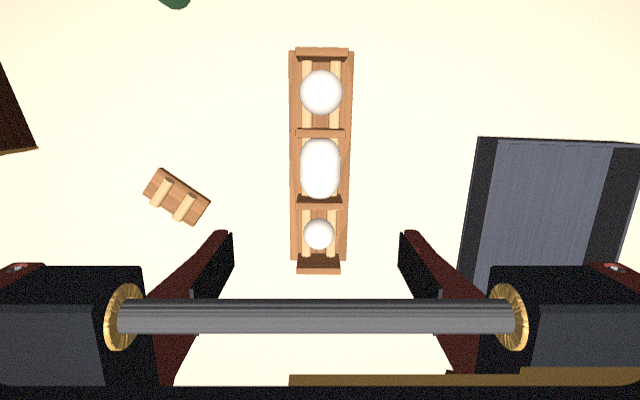

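The wrist view shows the rack aligned with the jaw, the egg at (320,168), the balls at (321,92) and (319,234), and the cradle with two bars at (176,197).

```bash
python3 - <<'E'
from h import *
d=dict(np.load("pics/w1.npz"));P=cloud(d);hsv=cv2.cvtColor(d["img"],cv2.COLOR_RGB2HSV)
m=((hsv[...,1]<45)&(hsv[...,2]>90)&(P[...,2]>25)&(P[...,2]<75)).astype(np.uint8)
for n,(a,b,c,e),h in(("B",(295,210,345,255),38),("egg",(295,136,345,202),38),("A",(295,65,350,120),42)):
    k=np.zeros_like(m);k[b:e,a:c]=m[b:e,a:c];k=cv2.morphologyEx(k,cv2.MORPH_OPEN,np.ones((3,3)))
    c=max(cv2.findContours(k,0,1)[0],key=cv2.contourArea)
    r=cv2.minAreaRect(c);print(n,np.round(r[0],1),np.round(r[1],1),ray(d,r[0],h).round(1))
# cradle
print("table",np.nanmedian(P[230:260,250:280,2]),hsv[200,170],hsv[240,260],hsv[193,160],hsv[190,172])
k=np.zeros(m.shape,np.uint8);k[160:235,135:220]=((P[...,2]>5))[160:235,135:220]
print("cradle",rect(P[k>0][:,:2]))
b=(k>0)&(P[...,2]>17);b=cv2.morphologyEx(b.astype(np.uint8),cv2.MORPH_OPEN,np.ones((3,3)))
for c in cv2.findContours(b,0,1)[0]:
    if cv2.contourArea(c)<60: continue
    r=cv2.minAreaRect(c);w=ray(d,cv2.boxPoints(r),22);print("bar",rect(w))
cv2.imwrite("pics/cr.png",cv2.resize(np.clip(d["img"][150:240,130:225,::-1]*1.3,0,255).astype(np.uint8),None,fx=6,fy=6,interpolation=0))
E
```

```text
B [318.5 233.5] [29. 29.] [[ 441.9 -301.5]]
egg [320.  168.5] [59. 40.] [[ 515.3 -293. ]]
A [321.  92.] [44. 42.] [[ 592.  -283.3]]
table -0.046885263768149055 [ 14 124 130] [ 19  41 180] [ 17  82 168] [ 14 118 136]
cradle (array([ 484.9, -161.9]), array([ 76.4, 145.1]), -45.4)
bar (array([ 446.2, -143.9]), array([11.8, 38.1]), -28.8)
bar (array([ 460.9, -118.1]), array([11.8, 38.1]), -28.6)
```

```bash
python3 -c "
from h import *
plan((515.5,-293,110),97,5)"
```

```text
t 1.45 tcp [ 503.9 -290.2  230.5] jaw yaw -82.27 xdown [-0.001  0.    -1.   ] F [ 0.4  0.4 -0.2] w 88.2 q [-0.54  0.36  1.73 -0.    1.05  0.89]
turn deg -0.7 rows 5 dr/row [0.0026 0.0001 0.    ] q6 0.89
0 [2.41, 0.09, -0.22]
1 [2.41, 0.09, -0.22]
2 [2.41, 0.09, -0.22]
3 [2.41, 0.09, -0.22]
4 [2.41, 0.09, -0.22]
```

>>> apply_moves --increments '[{"gripper": 100, "delta_pos": [2.4, 0.09, -0.22], "dr": [0.0026, 0, 0]}, {"gripper": 100, "delta_pos": [2.4, 0.09, -0.22], "dr": [0.0026, 0, 0]}, {"gripper": 100, "delta_pos": [2.4, 0.09, -0.22], "dr": [0.0026, 0, 0]}, {"gripper": 100, "delta_pos": [2.4, 0.09, -0.22], "dr": [0.0026, 0, 0]}, {"gripper": 100, "delta_pos": [2.4, 0.09, -0.22], "dr": [0.0026, 0, 0]}]'

```text
t: 1.87
ee_pos: [515.6, -293.5, 109.8]
orientation: [2.159, 0.131, -2.159]
ft_force: [-0.1, 0.4, 0.1]
width: 87.7
```

```bash
python3 - <<'E'
from h import *
st();d=snap("w2");P=cloud(d);hsv=cv2.cvtColor(d["img"],cv2.COLOR_RGB2HSV)
m=((hsv[...,1]<45)&(hsv[...,2]>90)&(P[...,2]>25)&(P[...,2]<75)).astype(np.uint8)
m=cv2.morphologyEx(m,cv2.MORPH_OPEN,np.ones((3,3)))
for c in cv2.findContours(m,0,1)[0]:
    if cv2.contourArea(c)<600: continue
    r=cv2.minAreaRect(c);print(np.round(r[0],1),np.round(r[1],1),ray(d,r[0],38).round(1))
plan((515.5,-293,31),97,5)
E
```

```text
t 1.87 tcp [ 515.6 -293.5  109.8] jaw yaw -83.06 xdown [ 0. -0. -1.] F [-0.1  0.4  0.1] w 87.7 q [-0.54  0.54  1.78 -0.    0.83  0.91]
[314.  213.5] [87. 60.] [[ 514.8 -292.5]]
[313.5 100.5] [67. 65.] [[ 592.2 -282.9]]
t 1.92 tcp [ 513.5 -292.2  105.4] jaw yaw -83.07 xdown [-0.005  0.003 -1.   ] F [-1.7  0.9 -3.2] w 87.9 q [-0.54  0.54  1.78 -0.    0.83  0.91]
turn deg 0.1 rows 5 dr/row [-0.0002  0.001   0.0007] q6 0.91
0 [1.49, 0.03, -0.04]
1 [1.49, 0.02, -0.04]
2 [1.49, 0.02, -0.04]
3 [1.49, 0.02, -0.04]
4 [1.49, 0.02, -0.04]
```

View pics/w2.png

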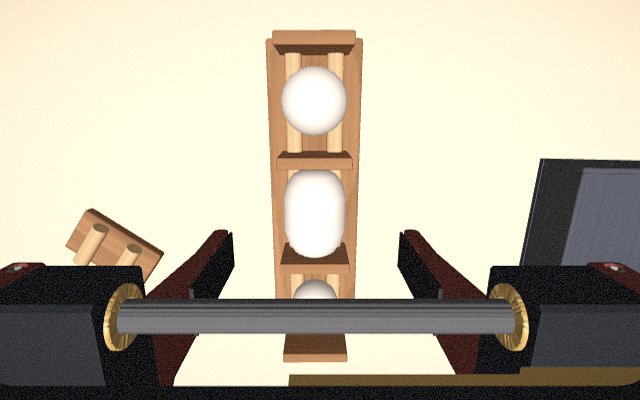

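The egg sits at (314,213) in this closer view, about 1 mm from plan, and the jaw is aligned. Descending.

>>> apply_moves --increments '[{"gripper": 100, "delta_pos": [2.0, 0, 0], "dr": [0, 0, 0]}, {"gripper": 100, "delta_pos": [2.0, 0, 0], "dr": [0, 0, 0]}, {"gripper": 100, "delta_pos": [1.5, 0, 0], "dr": [0, 0, 0]}, {"gripper": 100, "delta_pos": [1.0, 0, 0], "dr": [0, 0, 0]}, {"gripper": 100, "delta_pos": [0.4, 0, 0], "dr": [0, 0, 0]}]'

```text
t: 2.33
ee_pos: [515.3, -292.7, 40.8]
orientation: [2.157, 0.133, -2.161]
ft_force: [-0.4, 0.4, -0.3]
width: 88.0
```

>>> apply_moves --increments '[{"gripper": 100, "delta_pos": [0.4, 0, 0], "dr": [0, 0, 0]}, {"gripper": 100, "delta_pos": [0.3, 0, 0], "dr": [0, 0, 0]}, {"gripper": 100, "delta_pos": [0.2, 0, 0], "dr": [0, 0, 0]}, {"gripper": 100, "delta_pos": [0.1, 0, 0], "dr": [0, 0, 0]}, {"gripper": 100, "delta_pos": [0, 0, 0], "dr": [0, 0, 0]}]'

```text
t: 2.75
ee_pos: [516.7, -292.3, 32.1]
orientation: [2.158, 0.133, -2.157]
ft_force: [0.1, -0.2, 0.4]
width: 88.0
```

```bash
python3 -c "
from h import *
plan((515.3,-292.9,31),97,1)"
```

```text
t 2.75 tcp [ 516.7 -292.3   32.1] jaw yaw -82.92 xdown [ 0.001 -0.    -1.   ] F [ 0.1 -0.2  0.4] w 88.0 q [-0.53  0.66  1.79 -0.    0.69  0.91]
turn deg -0.1 rows 1 dr/row [ 0.0013 -0.0005 -0.0004] q6 0.91
0 [0.11, 0.04, 0.14]
```

>>> apply_moves --increments '[{"gripper": 70, "delta_pos": [0.05, 0.04, 0.12], "dr": [0, 0, 0]}, {"gripper": 60, "delta_pos": [0, 0, 0], "dr": [0, 0, 0]}, {"gripper": 55, "delta_pos": [0, 0, 0], "dr": [0, 0, 0]}, {"gripper": 53, "delta_pos": [0, 0, 0], "dr": [0, 0, 0]}, {"gripper": 51, "delta_pos": [0, 0, 0], "dr": [0, 0, 0]}]'

```text
t: 3.17
ee_pos: [515.4, -292.8, 31.3]
orientation: [2.158, 0.133, -2.158]
ft_force: [-0.1, -0.3, 0.4]
width: 57.9
```

>>> apply_moves --increments '[{"gripper": 50, "delta_pos": [0, 0, 0], "dr": [0, 0, 0]}, {"gripper": 48, "delta_pos": [0, 0, 0], "dr": [0, 0, 0]}, {"gripper": 46, "delta_pos": [0, 0, 0], "dr": [0, 0, 0]}, {"gripper": 40, "delta_pos": [0, 0, 0], "dr": [0, 0, 0]}, {"gripper": 40, "delta_pos": [0, 0, 0], "dr": [0, 0, 0]}]'

```text
t: 3.58
ee_pos: [515.3, -292.7, 31.2]
orientation: [2.158, 0.133, -2.158]
ft_force: [-0.3, -0.2, -0.3]
width: 43.3
```

```bash
python3 -c "
from h import *
st()"
```

```text
t 3.58 tcp [ 515.3 -292.7   31.2] jaw yaw -82.93 xdown [-0.  0. -1.] F [-0.3 -0.2 -0.3] w 43.3 q [-0.54  0.66  1.8   0.    0.69  0.91]
```

>>> apply_moves --increments '[{"gripper": 30, "delta_pos": [0, 0, 0], "dr": [0, 0, 0]}, {"gripper": 30, "delta_pos": [0, 0, 0], "dr": [0, 0, 0]}, {"gripper": 30, "delta_pos": [-0.2, 0, 0], "dr": [0, 0, 0]}, {"gripper": 30, "delta_pos": [-0.5, 0, 0], "dr": [0, 0, 0]}, {"gripper": 30, "delta_pos": [-0.8, 0, 0], "dr": [0, 0, 0]}]'

```text
t: 4.0
ee_pos: [514.6, -292.4, 45.9]
orientation: [2.157, 0.134, -2.16]
ft_force: [-0.8, 0.2, -1.5]
width: 43.3
```

>>> apply_moves --increments '[{"gripper": 30, "delta_pos": [-1.3, 0, 0], "dr": [0, 0, 0]}, {"gripper": 30, "delta_pos": [-1.8, 0, 0], "dr": [0, 0, 0]}, {"gripper": 30, "delta_pos": [-2.0, 0, 0], "dr": [0, 0, 0]}, {"gripper": 30, "delta_pos": [-1.8, 0, 0], "dr": [0, 0, 0]}, {"gripper": 30, "delta_pos": [-1.0, 0, 0], "dr": [0, 0, 0]}]'

```text
t: 4.42
ee_pos: [516.4, -293.4, 128.5]
orientation: [2.16, 0.131, -2.153]
ft_force: [0.2, -0.8, -1.8]
width: 43.1
```

```bash
python3 -c "
from h import *
plan((453.5,-131,125),-29+90)"
```

```text
t 4.42 tcp [ 516.4 -293.4  128.5] jaw yaw -82.93 xdown [ 0.003 -0.002 -1.   ] F [ 0.2 -0.8 -1.8] w 43.1 q [-0.54  0.51  1.77 -0.    0.86  0.91]
turn deg -36.1 rows 6 dr/row [ 0.1049 -0.0006 -0.0002] q6 0.91
0 [0.05, -2.82, 0.71]
1 [0.05, -2.73, 1.0]
2 [0.05, -2.61, 1.28]
3 [0.05, -2.46, 1.54]
4 [0.05, -2.28, 1.79]
5 [0.06, -2.08, 2.02]
```

>>> apply_moves --increments '[{"gripper": 30, "delta_pos": [0, -1.88, 0.47], "dr": [0.07, 0, 0]}, {"gripper": 30, "delta_pos": [0, -1.84, 0.6], "dr": [0.07, 0, 0]}, {"gripper": 30, "delta_pos": [0, -1.79, 0.73], "dr": [0.07, 0, 0]}, {"gripper": 30, "delta_pos": [0, -1.74, 0.85], "dr": [0.07, 0, 0]}, {"gripper": 30, "delta_pos": [0, -1.67, 0.97], "dr": [0.07, 0, 0]}]'

```text
t: 4.83
ee_pos: [480.0, -201.8, 125.8]
orientation: [-2.1, 0.243, 2.099]
ft_force: [2.1, 0.6, -2.5]
width: 43.5
```

>>> apply_moves --increments '[{"gripper": 30, "delta_pos": [0, -1.6, 1.09], "dr": [0.07, 0, 0]}, {"gripper": 30, "delta_pos": [0, -1.52, 1.2], "dr": [0.07, 0, 0]}, {"gripper": 30, "delta_pos": [0, -1.43, 1.3], "dr": [0.07, 0, 0]}, {"gripper": 30, "delta_pos": [0, -1.34, 1.4], "dr": [0.07, 0, 0]}, {"gripper": 30, "delta_pos": [0, 0, 0], "dr": [0, 0, 0]}]'

```text
t: 5.25
ee_pos: [450.2, -128.0, 125.4]
orientation: [-1.934, 0.502, 1.939]
ft_force: [-1.0, 0.4, -1.7]
width: 43.4
```

```bash
python3 - <<'E'
from h import *
d=snap("w3");plan((453.5,-131,80),61,5);P=cloud(d)
E
```

```text
t 5.30 tcp [ 451.6 -129.3  125.6] jaw yaw -118.87 xdown [-0.  0. -1.] F [-1.2 -0.1 -1.9] w 43.2 q [-0.3   0.37  2.04  0.    0.74  1.77]
turn deg -0.1 rows 5 dr/row [ 0.0004  0.0001 -0.    ] q6 1.77
0 [0.91, 0.01, -0.05]
1 [0.91, 0.01, -0.05]
2 [0.91, 0.01, -0.05]
3 [0.91, 0.01, -0.05]
4 [0.91, 0.01, -0.05]
```

View pics/w3.png

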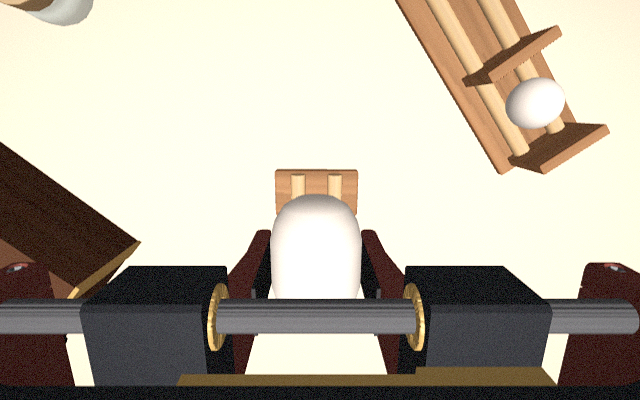

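The egg is held centred at u≈316. The cradle lies squarely ahead and below it, with its far edge at v≈170 from u=276 to 357 and the bars near u=298 and 334.

```bash
python3 - <<'E'
from h import *
d=dict(np.load("pics/w3.npz"));P=cloud(d)
c,s=np.cos(np.radians(-29)),np.sin(np.radians(-29))
k=P[160:215,262:372].reshape(-1,3);k=k[(k[:,2]>5)&(k[:,2]<26)]
def loc(q):q=q-np.array([453.5,-131]);return np.c_[q[:,0]*c+q[:,1]*s,-q[:,0]*s+q[:,1]*c]
L=loc(k[:,:2]);b=(k[:,2]<14);print("block x max",np.percentile(L[b,0],[97,99]),"y",np.percentile(L[b,1],[1,2,98,99]))
t=k[:,2]>19;print("bars y",np.percentile(L[t,1],[2,98]),"x",np.percentile(L[t,0],98))
print("corners",loc(ray(d,[[275.5,169.5],[357.5,169.5]],10)).round(1))
E
```

```text
block x max [18.71485767 18.83482717] y [-33.68980876 -33.37852803  34.81077245  35.12280926]
bars y [-19.39407145  20.23789835] x 16.570361075863108
corners [[ 19.1  34.2]
 [ 18.9 -33.7]]
```

>>> apply_moves --increments '[{"gripper": 30, "delta_pos": [1.5, 0, -0.05], "dr": [0, 0, 0]}, {"gripper": 30, "delta_pos": [2.2, 0, -0.05], "dr": [0, 0, 0]}, {"gripper": 30, "delta_pos": [2.2, 0, -0.05], "dr": [0, 0, 0]}, {"gripper": 30, "delta_pos": [1.5, 0, 0], "dr": [0, 0, 0]}, {"gripper": 30, "delta_pos": [0.8, 0, 0], "dr": [0, 0, 0]}]'

```text
t: 5.72
ee_pos: [453.6, -131.8, 41.8]
orientation: [-1.937, 0.5, 1.939]
ft_force: [0.0, 0.3, -1.3]
width: 43.6
```

>>> apply_moves --increments '[{"gripper": 30, "delta_pos": [0.3, 0, 0], "dr": [0, 0, 0]}, {"gripper": 30, "delta_pos": [0, 0, 0], "dr": [0, 0, 0]}, {"gripper": 30, "delta_pos": [0, 0, 0], "dr": [0, 0, 0]}, {"gripper": 30, "delta_pos": [0, 0, 0], "dr": [0, 0, 0]}, {"gripper": 30, "delta_pos": [0, 0, 0], "dr": [0, 0, 0]}]'

```text
t: 6.13
ee_pos: [454.3, -131.4, 41.0]
orientation: [-1.939, 0.501, 1.936]
ft_force: [-0.9, 0.1, -1.2]
width: 43.0
```

```bash
python3 -c "
from h import *
plan((452.8,-130.2,33),61,1)"
```

```text
t 6.13 tcp [ 454.3 -131.4   41. ] jaw yaw -119.02 xdown [ 0.002 -0.001 -1.   ] F [-0.9  0.1 -1.2] w 43.0 q [-0.31  0.53  2.06  0.    0.54  1.77]
turn deg 0.0 rows 1 dr/row [-0.0003 -0.0017  0.0004] q6 1.77
0 [0.8, -0.03, 0.19]
```

>>> apply_moves --increments '[{"gripper": 30, "delta_pos": [0.2, 0, 0.08], "dr": [0, 0, 0]}, {"gripper": 30, "delta_pos": [0.2, -0.03, 0.05], "dr": [0, 0, 0]}, {"gripper": 30, "delta_pos": [0.1, 0, 0], "dr": [0, 0, 0]}, {"gripper": 30, "delta_pos": [0, 0, 0], "dr": [0, 0, 0]}, {"gripper": 30, "delta_pos": [0, 0, 0], "dr": [0, 0, 0]}]'

```text
t: 6.55
ee_pos: [452.5, -130.2, 35.1]
orientation: [-1.937, 0.501, 1.938]
ft_force: [0.3, -0.0, -2.0]
width: 43.2
```

>>> apply_moves --increments '[{"gripper": 30, "delta_pos": [0.06, 0, 0], "dr": [0, 0, 0]}, {"gripper": 30, "delta_pos": [0.06, 0, 0], "dr": [0, 0, 0]}, {"gripper": 30, "delta_pos": [0.05, 0, 0], "dr": [0, 0, 0]}, {"gripper": 30, "delta_pos": [0, 0, 0], "dr": [0, 0, 0]}, {"gripper": 30, "delta_pos": [0, 0, 0], "dr": [0, 0, 0]}]'

```text
t: 6.97
ee_pos: [452.6, -130.2, 33.5]
orientation: [-1.937, 0.501, 1.937]
ft_force: [-1.0, 0.3, -2.5]
width: 43.4
```

```bash
python3 -c "
from h import *
plan((452.8,-130.2,33),61,1)"
```

```text
t 6.97 tcp [ 452.6 -130.2   33.5] jaw yaw -119.03 xdown [ 0.  0. -1.] F [-1.   0.3 -2.5] w 43.4 q [-0.31  0.55  2.07  0.    0.53  1.77]
turn deg 0.0 rows 1 dr/row [-0.0005 -0.      0.    ] q6 1.77
0 [0.05, -0.01, -0.01]
```

>>> apply_moves --increments '[{"gripper": 30, "delta_pos": [0.03, 0, 0], "dr": [0, 0, 0]}, {"gripper": 30, "delta_pos": [0.02, 0, 0], "dr": [0, 0, 0]}, {"gripper": 30, "delta_pos": [0, 0, 0], "dr": [0, 0, 0]}, {"gripper": 30, "delta_pos": [0, 0, 0], "dr": [0, 0, 0]}, {"gripper": 30, "delta_pos": [0, 0, 0], "dr": [0, 0, 0]}]'

```text
t: 7.38
ee_pos: [452.7, -130.2, 33.3]
orientation: [-1.938, 0.502, 1.937]
ft_force: [-1.8, 0.2, 6.5]
width: 43.6
```

>>> apply_moves --increments '[{"gripper": 30, "delta_pos": [0.02, 0, 0], "dr": [0, 0, 0]}, {"gripper": 30, "delta_pos": [0.02, 0, 0], "dr": [0, 0, 0]}, {"gripper": 30, "delta_pos": [0, 0, 0], "dr": [0, 0, 0]}, {"gripper": 30, "delta_pos": [0, 0, 0], "dr": [0, 0, 0]}, {"gripper": 30, "delta_pos": [0, 0, 0], "dr": [0, 0, 0]}]'

```text
t: 7.8
ee_pos: [452.7, -130.3, 33.2]
orientation: [-1.938, 0.502, 1.937]
ft_force: [-2.9, 1.5, 9.6]
width: 43.5
```

Contact. I'll ease off and release.

>>> apply_moves --increments '[{"gripper": 30, "delta_pos": [-0.04, 0, 0], "dr": [0, 0, 0]}, {"gripper": 30, "delta_pos": [0, 0, 0], "dr": [0, 0, 0]}, {"gripper": 52, "delta_pos": [0, 0, 0], "dr": [0, 0, 0]}, {"gripper": 55, "delta_pos": [0, 0, 0], "dr": [0, 0, 0]}, {"gripper": 60, "delta_pos": [0, 0, 0], "dr": [0, 0, 0]}]'

```text
t: 8.22
ee_pos: [452.7, -130.2, 32.8]
orientation: [-1.937, 0.502, 1.937]
ft_force: [-0.2, -0.4, -0.1]
width: 50.9
```

>>> apply_moves --increments '[{"gripper": 75, "delta_pos": [0, 0, 0], "dr": [0, 0, 0]}, {"gripper": 85, "delta_pos": [0, 0, 0], "dr": [0, 0, 0]}, {"gripper": 90, "delta_pos": [-0.5, 0, 0], "dr": [0, 0, 0]}, {"gripper": 90, "delta_pos": [-1.5, 0, 0], "dr": [0, 0, 0]}, {"gripper": 100, "delta_pos": [-3.0, 0, 0], "dr": [0, 0, 0]}]'

```text
t: 8.63
ee_pos: [450.6, -129.6, 81.5]
orientation: [-1.932, 0.501, 1.943]
ft_force: [-0.5, 0.2, -0.1]
width: 82.2
```

>>> apply_moves --increments '[{"gripper": 100, "delta_pos": [-3.5, 0, 0], "dr": [0, 0, 0]}, {"gripper": 100, "delta_pos": [-3.0, 0, 0], "dr": [0, 0, 0]}, {"gripper": 100, "delta_pos": [-0.5, 0, 0], "dr": [-0.11, 0, 0]}, {"gripper": 100, "delta_pos": [0, 0, 0], "dr": [-0.12, 0, 0]}, {"gripper": 100, "delta_pos": [0, 0, 0], "dr": [-0.12, 0, 0]}]'

```text
t: 9.05
ee_pos: [453.2, -130.4, 154.4]
orientation: [-2.146, 0.162, 2.141]
ft_force: [0.5, 0.8, 0.4]
width: 87.8
```

```bash
python3 - <<'E'
from h import *
d=snap("w4");plan((443,-125,140),-29)
E
```

```text
t 9.10 tcp [ 452.8 -130.3  153.9] jaw yaw -98.22 xdown [ 0.001 -0.    -1.   ] F [-0.  -0.4 -0.6] w 87.8 q [-0.31  0.32  2.02 -0.    0.8   1.41]
turn deg 69.2 rows 11 dr/row [-1.098e-01 -1.000e-04 -1.000e-04] q6 1.41
0 [0.13, -0.03, 0.1]
1 [0.13, -0.04, 0.09]
2 [0.13, -0.05, 0.09]
3 [0.13, -0.06, 0.08]
4 [0.13, -0.07, 0.07]
5 [0.13, -0.08, 0.06]
6 [0.13, -0.09, 0.05]
7 [0.13, -0.09, 0.04]
8 [0.13, -0.1, 0.03]
9 [0.13, -0.1, 0.02]
10 [0.13, -0.1, 0.01]
```

View pics/w4.png

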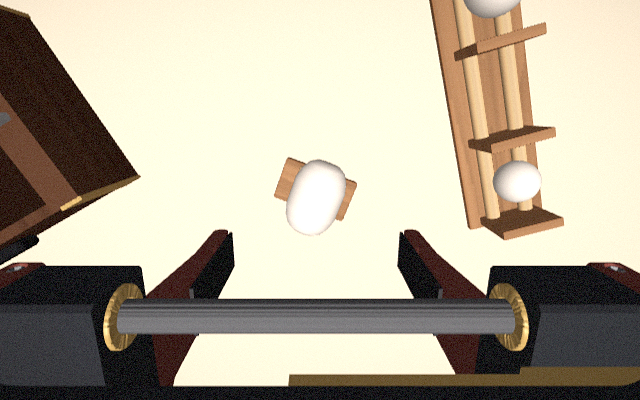

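The egg lies on the cradle at (316,197), straight along its bars. Now turn the jaw to the egg's ends.

>>> apply_moves --increments '[{"gripper": 100, "delta_pos": [0, 0, 0], "dr": [-0.11, 0, 0]}, {"gripper": 100, "delta_pos": [0, 0, 0], "dr": [-0.11, 0, 0]}, {"gripper": 100, "delta_pos": [0, 0, 0], "dr": [-0.11, 0, 0]}, {"gripper": 100, "delta_pos": [0, 0, 0], "dr": [-0.11, 0, 0]}, {"gripper": 100, "delta_pos": [0, 0, 0], "dr": [-0.11, 0, 0]}]'

```text
t: 9.52
ee_pos: [452.4, -130.2, 153.1]
orientation: [2.004, 0.402, -2.004]
ft_force: [-0.0, 0.7, -0.4]
width: 87.8
```

>>> apply_moves --increments '[{"gripper": 100, "delta_pos": [0, 0, 0], "dr": [-0.11, 0, 0]}, {"gripper": 100, "delta_pos": [0, 0, 0], "dr": [-0.11, 0, 0]}, {"gripper": 100, "delta_pos": [0, 0, 0], "dr": [-0.11, 0, 0]}, {"gripper": 100, "delta_pos": [0, 0, 0], "dr": [-0.11, 0, 0]}, {"gripper": 100, "delta_pos": [0, 0, 0], "dr": [-0.11, 0, 0]}]'

```text
t: 9.93
ee_pos: [452.4, -130.2, 153.0]
orientation: [1.653, 0.846, -1.653]
ft_force: [0.7, 0.8, -0.7]
width: 87.9
```

>>> apply_moves --increments '[{"gripper": 100, "delta_pos": [0, 0, 0], "dr": [-0.11, 0, 0]}, {"gripper": 100, "delta_pos": [0, 0, 0], "dr": [0, 0, 0]}, {"gripper": 100, "delta_pos": [0, 0, 0], "dr": [0, 0, 0]}, {"gripper": 100, "delta_pos": [0, 0, 0], "dr": [0, 0, 0]}, {"gripper": 100, "delta_pos": [0, 0, 0], "dr": [0, 0, 0]}]'

```text
t: 10.35
ee_pos: [452.5, -130.2, 153.0]
orientation: [1.581, 0.917, -1.581]
ft_force: [-0.5, 0.0, 0.4]
width: 87.6
```

```bash
cat > eggloc.py <<'E'
from h import *
import sys
d=snap(sys.argv[1]);P=cloud(d);hsv=cv2.cvtColor(d["img"],cv2.COLOR_RGB2HSV)
o,R,y=st()
m=((hsv[...,1]<38)&(P[...,2]>25)&(P[...,2]<75)&(np.hypot(P[...,0]-453,P[...,1]+130)<60)).astype(np.uint8)
m=cv2.morphologyEx(m,cv2.MORPH_OPEN,np.ones((3,3)))
c=max(cv2.findContours(m,0,1)[0],key=cv2.contourArea);r=cv2.minAreaRect(c)
print("px",np.round(r[0],1),np.round(r[1],1),"egg",ray(d,r[0],40).round(1),rect(ray(d,c[:,0],40)))
E
python3 eggloc.py w5
```

```text
t 10.40 tcp [ 452.6 -130.2  153. ] jaw yaw -29.78 xdown [-0.  0. -1.] F [1.1 0.6 0.9] w 88.1 q [-0.31  0.32  2.02  0.    0.8   0.21]
px [316.5 197. ] [50. 75.] egg [[ 453.5 -129.9]] (array([ 453.3, -130.3]), array([43.4, 63.5]), -29.8)
```

>>> apply_moves --increments '[{"gripper": 100, "delta_pos": [2.5, 0.07, -0.05], "dr": [0, 0, 0]}, {"gripper": 100, "delta_pos": [3.0, 0, 0], "dr": [0, 0, 0]}, {"gripper": 100, "delta_pos": [2.0, 0, 0], "dr": [0, 0, 0]}, {"gripper": 100, "delta_pos": [1.5, 0, 0], "dr": [0, 0, 0]}, {"gripper": 100, "delta_pos": [0.8, 0, 0], "dr": [0, 0, 0]}]'

```text
t: 10.82
ee_pos: [452.5, -129.8, 53.2]
orientation: [1.579, 0.919, -1.582]
ft_force: [-0.5, 0.6, -0.1]
width: 87.8
```

>>> apply_moves --increments '[{"gripper": 100, "delta_pos": [0.6, 0, 0], "dr": [0, 0, 0]}, {"gripper": 100, "delta_pos": [0.4, 0, 0], "dr": [0, 0, 0]}, {"gripper": 100, "delta_pos": [0.3, 0, 0], "dr": [0, 0, 0]}, {"gripper": 100, "delta_pos": [0, 0, 0], "dr": [0, 0, 0]}, {"gripper": 100, "delta_pos": [0, 0, 0], "dr": [0, 0, 0]}]'

```text
t: 11.23
ee_pos: [453.9, -130.2, 42.5]
orientation: [1.58, 0.918, -1.579]
ft_force: [-0.7, 0.7, 0.2]
width: 88.1
```

```bash
python3 eggloc.py w6; python3 -c "
from h import *
plan((453.4,-130.1,41.5),-29.5,1)"
```

```text
t 11.28 tcp [ 453.9 -130.3   42.6] jaw yaw -29.65 xdown [ 0.001 -0.    -1.   ] F [-0.  -0.1 -0.2] w 87.7 q [-0.3   0.53  2.06  0.    0.55  0.21]
px [314.5 254.5] [ 85. 125.] egg [[ 453.  -130.6]] (array([ 452.6, -131.3]), array([47.7, 65.3]), -29.7)
t 11.28 tcp [ 453.9 -130.3   42.6] jaw yaw -29.65 xdown [ 0.001 -0.    -1.   ] F [-0.  -0.1 -0.2] w 87.7 q [-0.3   0.53  2.06  0.    0.55  0.21]
turn deg 0.2 rows 1 dr/row [-0.0027 -0.0003 -0.0011] q6 0.21
0 [0.11, -0.06, 0.01]
```

View pics/w6.png

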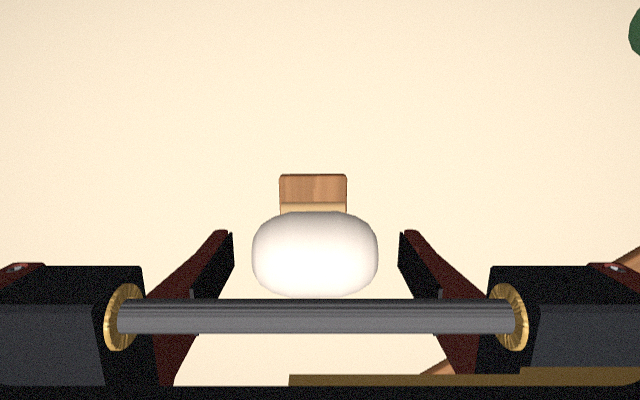

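The egg is centred between the fingers at (315,254), about 1 mm off the jaw middle, and its ends are clear. Closing slowly.

>>> apply_moves --increments '[{"gripper": 85, "delta_pos": [0.1, -0.06, 0.03], "dr": [0, 0, 0]}, {"gripper": 80, "delta_pos": [0, 0, 0], "dr": [0, 0, 0]}, {"gripper": 77, "delta_pos": [0, 0, 0], "dr": [0, 0, 0]}, {"gripper": 75, "delta_pos": [0, 0, 0], "dr": [0, 0, 0]}, {"gripper": 73, "delta_pos": [0, 0, 0], "dr": [0, 0, 0]}]'

```text
t: 11.7
ee_pos: [452.9, -130.1, 41.1]
orientation: [1.579, 0.918, -1.579]
ft_force: [0.0, -0.4, -1.1]
width: 64.5
```

>>> apply_moves --increments '[{"gripper": 71, "delta_pos": [0, 0, 0], "dr": [0, 0, 0]}, {"gripper": 70, "delta_pos": [0, 0, 0], "dr": [0, 0, 0]}, {"gripper": 68, "delta_pos": [0, 0, 0], "dr": [0, 0, 0]}, {"gripper": 60, "delta_pos": [0, 0, 0], "dr": [0, 0, 0]}, {"gripper": 50, "delta_pos": [0, 0, 0], "dr": [0, 0, 0]}]'

```text
t: 12.12
ee_pos: [453.2, -130.3, 41.1]
orientation: [1.58, 0.918, -1.579]
ft_force: [1.3, -2.4, 0.3]
width: 61.8
```

```bash
python3 -c "
from h import *
st()"
```

```text
t 12.12 tcp [ 453.2 -130.3   41.1] jaw yaw -29.64 xdown [ 0.001 -0.    -1.   ] F [ 1.3 -2.4  0.3] w 61.8 q [-0.31  0.53  2.06 -0.    0.54  0.21]
```

Both ends are gripped (61.8 mm). Lifting gently.

>>> apply_moves --increments '[{"gripper": 50, "delta_pos": [0, 0, 0], "dr": [0, 0, 0]}, {"gripper": 50, "delta_pos": [-0.2, 0, 0], "dr": [0, 0, 0]}, {"gripper": 50, "delta_pos": [-0.5, 0, 0], "dr": [0, 0, 0]}, {"gripper": 50, "delta_pos": [-0.8, 0, 0], "dr": [0, 0, 0]}, {"gripper": 50, "delta_pos": [-1.2, 0, 0], "dr": [0, 0, 0]}]'

```text
t: 12.53
ee_pos: [451.8, -129.7, 68.0]
orientation: [1.578, 0.92, -1.581]
ft_force: [0.3, -0.1, -1.4]
width: 61.4
```

>>> apply_moves --increments '[{"gripper": 50, "delta_pos": [-2.0, 0, 0], "dr": [0, 0, 0]}, {"gripper": 50, "delta_pos": [-2.5, 0, 0], "dr": [0, 0, 0]}, {"gripper": 50, "delta_pos": [-2.5, 0, 0], "dr": [0, 0, 0]}, {"gripper": 50, "delta_pos": [-2.5, 0, 0], "dr": [0, 0, 0]}, {"gripper": 50, "delta_pos": [-1.8, 0, 0], "dr": [0, 0, 0]}]'

```text
t: 12.95
ee_pos: [452.8, -130.0, 183.5]
orientation: [1.58, 0.917, -1.578]
ft_force: [0.2, -0.0, -1.9]
width: 61.6
```

```bash
python3 -c "
from h import *
plan((575,30,185),20,10)"
```

```text
t 12.95 tcp [ 452.8 -130.   183.5] jaw yaw -29.64 xdown [ 0.001 -0.    -1.   ] F [ 0.2 -0.  -1.9] w 61.6 q [-0.3   0.27  2.    0.    0.87  0.21]
turn deg 49.6 rows 10 dr/row [-0.0866  0.     -0.0002] q6 0.21
0 [-0.01, 0.27, -1.99]
1 [-0.01, 0.44, -1.96]
2 [-0.01, 0.61, -1.92]
3 [-0.01, 0.77, -1.86]
4 [-0.01, 0.93, -1.78]
5 [-0.01, 1.08, -1.7]
6 [-0.01, 1.23, -1.6]
7 [-0.01, 1.36, -1.48]
8 [-0.01, 1.48, -1.36]
9 [-0.01, 1.59, -1.23]
```

>>> apply_moves --increments '[{"gripper": 50, "delta_pos": [0, 0.27, -1.99], "dr": [-0.0866, 0, 0]}, {"gripper": 50, "delta_pos": [0, 0.44, -1.96], "dr": [-0.0866, 0, 0]}, {"gripper": 50, "delta_pos": [0, 0.61, -1.92], "dr": [-0.0866, 0, 0]}, {"gripper": 50, "delta_pos": [0, 0.77, -1.86], "dr": [-0.0866, 0, 0]}, {"gripper": 50, "delta_pos": [0, 0.93, -1.78], "dr": [-0.0866, 0, 0]}]'

```text
t: 13.37
ee_pos: [513.7, -49.2, 181.6]
orientation: [1.268, 1.17, -1.268]
ft_force: [0.4, 0.3, -2.3]
width: 62.1
```

>>> apply_moves --increments '[{"gripper": 50, "delta_pos": [0, 1.08, -1.7], "dr": [-0.0866, 0, 0]}, {"gripper": 50, "delta_pos": [0, 1.23, -1.6], "dr": [-0.0866, 0, 0]}, {"gripper": 50, "delta_pos": [0, 1.36, -1.48], "dr": [-0.0866, 0, 0]}, {"gripper": 50, "delta_pos": [0, 1.48, -1.36], "dr": [-0.0866, 0, 0]}, {"gripper": 50, "delta_pos": [0, 1.59, -1.23], "dr": [-0.0866, 0, 0]}]'

```text
t: 13.78
ee_pos: [574.7, 30.8, 181.4]
orientation: [0.945, 1.356, -0.946]
ft_force: [0.2, -0.6, -0.6]
width: 61.8
```

>>> apply_moves --increments '[{"gripper": 50, "delta_pos": [0, 0, 0], "dr": [0, 0, 0]}, {"gripper": 50, "delta_pos": [0, 0, 0], "dr": [0, 0, 0]}, {"gripper": 50, "delta_pos": [0, 0, 0], "dr": [0, 0, 0]}, {"gripper": 50, "delta_pos": [0, 0, 0], "dr": [0, 0, 0]}, {"gripper": 50, "delta_pos": [0, 0, 0], "dr": [0, 0, 0]}]'

```text
t: 14.2
ee_pos: [574.1, 29.1, 181.1]
orientation: [0.95, 1.354, -0.95]
ft_force: [0.0, 0.2, -1.7]
width: 61.6
```

```bash
python3 - <<'E'
from h import *
d=snap("w7");st();P=cloud(d)
a=np.radians(20);ex=np.array([np.cos(a),np.sin(a)]);ey=np.array([-np.sin(a),np.cos(a)]);L=P[...,:2]-np.array([548,109])
lx,ly=L@ex,L@ey
f=(P[...,2]>6)&(P[...,2]<18)&(abs(lx)<90)&(abs(ly)<45)
print("felt n",f.sum(),"x",np.percentile(lx[f],[1,99]),"y",np.percentile(ly[f],[1,99]),np.median(P[f][:,2]))
t=(abs(P[...,2]-82)<3)&(abs(lx)<110)&(ly>-80)&(ly<230)
print("deck x",np.percentile(lx[t],[.5,99.5]),"y",np.percentile(ly[t],[.5,99.5]))
E
```

```text
t 14.25 tcp [574.3  29.1 181.1] jaw yaw 19.88 xdown [-0. -0. -1.] F [-0.5 -0.4 -1.8] w 61.5 q [ 0.03  0.41  1.78 -0.    0.95 -0.32]
felt n 8963 x [-72.45897762  67.12094231] y [-25.70918166  26.14236804] 11.862702239125323
deck x [-80.47868174  75.18780613] y [-49.3370382  60.0026876]
```

View pics/w7.png

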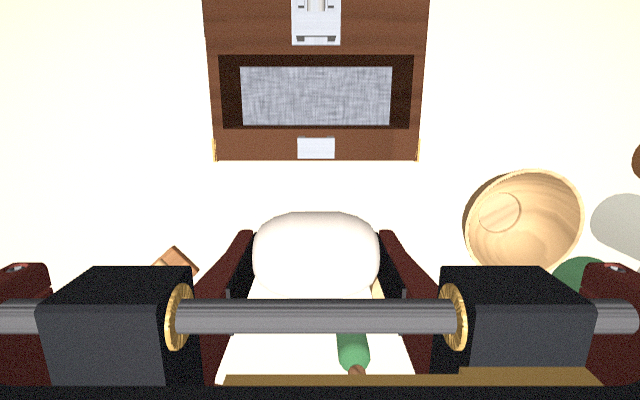

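The view shows the felt floor at (240-392, 66-126), the keeper at (316,148) and the sleeve at (316,38). The egg is held level between the fingers at (316,255).

```bash
python3 - <<'E'
from h import *
d=dict(np.load("pics/w7.npz"));P=cloud(d);hsv=cv2.cvtColor(d["img"],cv2.COLOR_RGB2HSV)
f=((P[...,2]>6)&(P[...,2]<18)&(hsv[...,1]<60)).astype(np.uint8);f[:50]=0;f[140:]=0;f[:,:215]=0;f[:,420:]=0
f=cv2.morphologyEx(f,cv2.MORPH_OPEN,np.ones((5,5)))
c=max(cv2.findContours(f,0,1)[0],key=cv2.contourArea);print(cv2.boundingRect(c),cv2.minAreaRect(c),"felt",rect(ray(d,c[:,0],12)))
t=((abs(P[...,2]-82)<4)&(np.hypot(P[...,0]-545,P[...,1]-108)<140)).astype(np.uint8)
# well mouth: rim edges at z=82
h=((P[...,2]<76)&(P[...,2]>5)).astype(np.uint8);h[:45]=0;h[140:]=0;h[:,:212]=0;h[:,424:]=0
h=cv2.morphologyEx(h,cv2.MORPH_OPEN,np.ones((5,5)))
for c in cv2.findContours(h,0,1)[0]:
    if cv2.contourArea(c)>3000:print(cv2.boundingRect(c),"mouth",rect(ray(d,c[:,0],82)))
q=P[t>0][:,:2]
a=np.radians(20);ex=np.array([np.cos(a),np.sin(a)]);ey=np.array([-np.sin(a),np.cos(a)])
L=np.c_[(q-[548,109])@ex,(q-[548,109])@ey]
for side in(0,100):
    xs=[];b=[]
    for y0 in range(-48,55,6):
        s=L[abs(L[:,1]-y0)<3,0]
        if len(s)>5:b.append(np.percentile(s,1 if side==0 else 99));xs.append(y0)
    p=np.polyfit(xs,b,1);print("edge",p.round(3),"yaw corr deg",-np.degrees(p[0]).round(2))
E
```

```text
(240, 66, 152, 59) ((315.5, 95.0), (58.0, 151.0), 90.0) felt (array([545.4, 108.3]), array([140.6,  51.9]), 19.8)
(221, 55, 191, 73) mouth (array([545.6, 108.1]), array([137. ,  50.2]), 19.8)
edge [ 1.8000e-02 -8.0118e+01] yaw corr deg -1.02
edge [-1.1000e-02  7.4773e+01] yaw corr deg 0.63
```

>>> apply_moves --increments '[{"gripper": 50, "delta_pos": [0, 0, -1.2], "dr": [0, 0, 0]}, {"gripper": 50, "delta_pos": [0, 0, -2.2], "dr": [0, 0, 0]}, {"gripper": 50, "delta_pos": [0, 0, -2.4], "dr": [0, 0, 0]}, {"gripper": 50, "delta_pos": [0, 0, -1.8], "dr": [0, 0, 0]}, {"gripper": 50, "delta_pos": [0, 0, -0.8], "dr": [0, 0, 0]}]'

```text
t: 14.67
ee_pos: [544.9, 110.7, 181.0]
orientation: [0.948, 1.355, -0.948]
ft_force: [-0.5, 0.6, -1.7]
width: 61.9
```

>>> apply_moves --increments '[{"gripper": 50, "delta_pos": [1.0, 0, 0], "dr": [0, 0, 0]}, {"gripper": 50, "delta_pos": [1.5, 0, 0], "dr": [0, 0, 0]}, {"gripper": 50, "delta_pos": [1.0, 0, 0], "dr": [0, 0, 0]}, {"gripper": 50, "delta_pos": [0.5, 0, 0], "dr": [0, 0, 0]}, {"gripper": 50, "delta_pos": [0, 0, 0], "dr": [0, 0, 0]}]'

```text
t: 15.08
ee_pos: [545.3, 108.0, 139.3]
orientation: [0.948, 1.356, -0.951]
ft_force: [-1.0, 0.3, -1.7]
width: 61.7
```

>>> apply_moves --increments '[{"gripper": 50, "delta_pos": [0, 0, 0], "dr": [0, 0, 0]}, {"gripper": 50, "delta_pos": [0, 0, 0], "dr": [0, 0, 0]}, {"gripper": 50, "delta_pos": [0, 0, 0], "dr": [0, 0, 0]}, {"gripper": 50, "delta_pos": [0, 0, 0], "dr": [0, 0, 0]}, {"gripper": 50, "delta_pos": [0, 0, 0], "dr": [0, 0, 0]}]'

```text
t: 15.5
ee_pos: [546.4, 108.8, 141.4]
orientation: [0.949, 1.354, -0.948]
ft_force: [0.1, 0.1, -1.9]
width: 61.9
```

```bash
python3 - <<'E'
from h import *
d=snap("w8");plan((545.5,108.2,100),19.8,1)
E
```

```text
t 15.55 tcp [546.4 108.8 141.4] jaw yaw 19.97 xdown [ 0.001  0.    -1.   ] F [-0.5  0.5 -2.3] w 62.0 q [ 0.18  0.45  1.84  0.    0.85 -0.17]
turn deg -0.2 rows 1 dr/row [ 0.003   0.0001 -0.0006] q6 -0.17
0 [4.14, -0.1, 0.02]
```

View pics/w8.png

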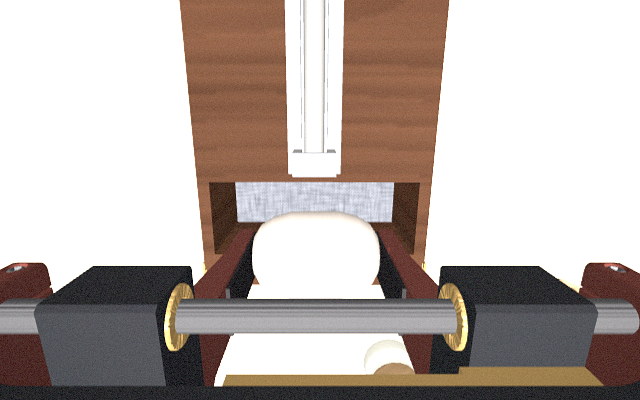

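The egg is centred at u≈316 over the well (felt 236–393, near-deck rim at v≈182). A quick rim check, then lowering.

```bash
python3 - <<'E'
from h import *
d=dict(np.load("pics/w8.npz"));a=np.radians(19.8);ex=np.array([np.cos(a),np.sin(a)]);ey=np.array([-np.sin(a),np.cos(a)])
q=ray(d,[[230,182],[316,182],[400,182]],82)-[545.5,108.2];print("rim y",(q@ey).round(1))
q=ray(d,[[214,200],[418,200]],82)-[545.5,108.2];print("side x",(q@ex).round(1))
E
```

```text
rim y [25.3 25.4 25.5]
side x [-67.3  69.9]
```

>>> apply_moves --increments '[{"gripper": 50, "delta_pos": [0.5, -0.06, 0], "dr": [0, 0, 0]}, {"gripper": 50, "delta_pos": [1.0, -0.04, 0.02], "dr": [0, 0, 0]}, {"gripper": 50, "delta_pos": [0.7, 0, 0], "dr": [0, 0, 0]}, {"gripper": 50, "delta_pos": [0.3, 0, 0], "dr": [0, 0, 0]}, {"gripper": 50, "delta_pos": [0, 0, 0], "dr": [0, 0, 0]}]'

```text
t: 15.97
ee_pos: [544.3, 108.1, 114.5]
orientation: [0.947, 1.356, -0.95]
ft_force: [-0.2, -0.5, -2.1]
width: 61.9
```

```bash
python3 -c "
from h import *
plan((545.5,108.2,75),19.8,1)"
```

```text
t 15.97 tcp [544.3 108.1 114.5] jaw yaw 19.97 xdown [-0.003 -0.    -1.   ] F [-0.2 -0.5 -2.1] w 61.9 q [ 0.17  0.49  1.86  0.    0.8  -0.17]
turn deg -0.2 rows 1 dr/row [ 0.003  -0.0005  0.0026] q6 -0.17
0 [3.95, 0.13, 0.03]
```

>>> apply_moves --increments '[{"gripper": 50, "delta_pos": [0.5, 0, 0.03], "dr": [0, 0, 0]}, {"gripper": 50, "delta_pos": [0.9, 0, 0], "dr": [0, 0, 0]}, {"gripper": 50, "delta_pos": [1.0, 0, 0], "dr": [0, 0, 0]}, {"gripper": 50, "delta_pos": [1.0, 0, 0], "dr": [0, 0, 0]}, {"gripper": 50, "delta_pos": [0.8, 0, 0], "dr": [0, 0, 0]}]'

```text
t: 16.38
ee_pos: [544.9, 107.9, 72.5]
orientation: [0.948, 1.355, -0.949]
ft_force: [-0.8, 0.1, -1.1]
width: 61.7
```

>>> apply_moves --increments '[{"gripper": 50, "delta_pos": [0.8, 0, 0], "dr": [0, 0, 0]}, {"gripper": 50, "delta_pos": [0.8, 0, 0], "dr": [0, 0, 0]}, {"gripper": 50, "delta_pos": [0.7, 0, 0], "dr": [0, 0, 0]}, {"gripper": 50, "delta_pos": [0.5, 0, 0], "dr": [0, 0, 0]}, {"gripper": 50, "delta_pos": [0.3, 0, 0], "dr": [0, 0, 0]}]'

```text
t: 16.8
ee_pos: [545.1, 107.9, 42.1]
orientation: [0.948, 1.355, -0.949]
ft_force: [-0.3, -0.1, -1.9]
width: 61.6
```

>>> apply_moves --increments '[{"gripper": 50, "delta_pos": [0, 0, 0], "dr": [0, 0, 0]}, {"gripper": 50, "delta_pos": [0, 0, 0], "dr": [0, 0, 0]}, {"gripper": 50, "delta_pos": [0, 0, 0], "dr": [0, 0, 0]}, {"gripper": 50, "delta_pos": [0, 0, 0], "dr": [0, 0, 0]}, {"gripper": 50, "delta_pos": [0, 0, 0], "dr": [0, 0, 0]}]'

```text
t: 17.22
ee_pos: [545.7, 108.0, 43.4]
orientation: [0.949, 1.354, -0.948]
ft_force: [-0.2, 0.3, -1.6]
width: 61.8
```

```bash
python3 -c "
from h import *
plan((545.5,108.2,35),19.8,1)"
```

```text
t 17.22 tcp [545.7 108.   43.4] jaw yaw 19.98 xdown [ 0.001  0.    -1.   ] F [-0.2  0.3 -1.6] w 61.8 q [ 0.17  0.6   1.88 -0.    0.66 -0.17]
turn deg -0.2 rows 1 dr/row [ 0.0031  0.0001 -0.0008] q6 -0.17
0 [0.84, -0.01, -0.02]
```

>>> apply_moves --increments '[{"gripper": 50, "delta_pos": [0.3, 0, 0], "dr": [0, 0, 0]}, {"gripper": 50, "delta_pos": [0.2, 0, 0], "dr": [0, 0, 0]}, {"gripper": 50, "delta_pos": [0.1, 0, 0], "dr": [0, 0, 0]}, {"gripper": 50, "delta_pos": [0.05, 0, 0], "dr": [0, 0, 0]}, {"gripper": 50, "delta_pos": [0, 0, 0], "dr": [0, 0, 0]}]'

```text
t: 17.63
ee_pos: [545.2, 107.9, 36.2]
orientation: [0.948, 1.355, -0.949]
ft_force: [0.0, 0.4, -2.1]
width: 61.8
```

>>> apply_moves --increments '[{"gripper": 50, "delta_pos": [0.05, 0, 0], "dr": [0, 0, 0]}, {"gripper": 50, "delta_pos": [0.04, 0, 0], "dr": [0, 0, 0]}, {"gripper": 50, "delta_pos": [0, 0, 0], "dr": [0, 0, 0]}, {"gripper": 50, "delta_pos": [0, 0, 0], "dr": [0, 0, 0]}, {"gripper": 50, "delta_pos": [0, 0, 0], "dr": [0, 0, 0]}]'

```text
t: 18.05
ee_pos: [545.4, 107.9, 35.8]
orientation: [0.949, 1.354, -0.949]
ft_force: [-1.8, -1.3, 3.4]
width: 61.6
```

>>> apply_moves --increments '[{"gripper": 50, "delta_pos": [0, 0, 0], "dr": [0, 0, 0]}, {"gripper": 50, "delta_pos": [0.02, 0, 0], "dr": [0, 0, 0]}, {"gripper": 50, "delta_pos": [0, 0, 0], "dr": [0, 0, 0]}, {"gripper": 50, "delta_pos": [0, 0, 0], "dr": [0, 0, 0]}, {"gripper": 50, "delta_pos": [0, 0, 0], "dr": [0, 0, 0]}]'

```text
t: 18.47
ee_pos: [545.4, 107.9, 35.8]
orientation: [0.949, 1.354, -0.949]
ft_force: [-2.9, -0.2, 6.4]
width: 61.6
```

>>> apply_moves --increments '[{"gripper": 50, "delta_pos": [-0.02, 0, 0], "dr": [0, 0, 0]}, {"gripper": 50, "delta_pos": [0, 0, 0], "dr": [0, 0, 0]}, {"gripper": 72, "delta_pos": [0, 0, 0], "dr": [0, 0, 0]}, {"gripper": 76, "delta_pos": [0, 0, 0], "dr": [0, 0, 0]}, {"gripper": 80, "delta_pos": [0, 0, 0], "dr": [0, 0, 0]}]'

```text
t: 18.88
ee_pos: [545.5, 108.0, 35.4]
orientation: [0.949, 1.354, -0.949]
ft_force: [0.9, 0.5, -0.6]
width: 69.0
```

>>> apply_moves --increments '[{"gripper": 88, "delta_pos": [0, 0, 0], "dr": [0, 0, 0]}, {"gripper": 88, "delta_pos": [0, 0, 0], "dr": [0, 0, 0]}, {"gripper": 88, "delta_pos": [-0.4, 0, 0], "dr": [0, 0, 0]}, {"gripper": 88, "delta_pos": [-1.0, 0, 0], "dr": [0, 0, 0]}, {"gripper": 88, "delta_pos": [-1.6, 0, 0], "dr": [0, 0, 0]}]'

```text
t: 19.3
ee_pos: [544.5, 107.8, 65.3]
orientation: [0.947, 1.356, -0.95]
ft_force: [-0.3, 0.8, 0.2]
width: 77.2
```

>>> apply_moves --increments '[{"gripper": 88, "delta_pos": [-2.5, 0, 0], "dr": [0, 0, 0]}, {"gripper": 88, "delta_pos": [-3.0, 0, 0], "dr": [0, 0, 0]}, {"gripper": 88, "delta_pos": [-3.0, 0, 0], "dr": [0, 0, 0]}, {"gripper": 88, "delta_pos": [-2.5, 0, 0], "dr": [0, 0, 0]}, {"gripper": 88, "delta_pos": [-1.5, 0, 0], "dr": [0, 0, 0]}]'

```text
t: 19.72
ee_pos: [546.6, 108.2, 194.6]
orientation: [0.951, 1.351, -0.946]
ft_force: [0.2, 0.2, -0.7]
width: 77.4
```

```bash
python3 - <<'E'
from h import *
d=snap("w9");o,R,y=st();P=cloud(d)
a=np.radians(19.8);ex=np.array([np.cos(a),np.sin(a)]);ey=np.array([-np.sin(a),np.cos(a)])
q=P[P[...,2]>30];L=np.c_[(q[:,:2]-[545.5,108.2])@ex,(q[:,:2]-[545.5,108.2])@ey,q[:,2]]
e=L[(abs(L[:,0])<45)&(abs(L[:,1])<24)&(L[:,2]<72)];print("egg pts",len(e),"top",np.percentile(e[:,2],99),"x",np.percentile(e[:,0],[1,99]),"y",np.percentile(e[:,1],[1,99]))
# handle from first top frame
for n in("top","scene"):
    d=snap(n+"1",n);P=cloud(d);q=P[P[...,2]>112];L=np.c_[(q[:,:2]-[545.5,108.2])@ex,(q[:,:2]-[545.5,108.2])@ey,q[:,2]]
    h=L[(abs(L[:,0])<25)&(L[:,1]>110)&(L[:,1]<185)&(L[:,2]<146)];print(n,len(h),h.mean(0) if len(h) else "",np.percentile(h,[5,95],0) if len(h) else "")
E
```

```text
t 19.77 tcp [547.8 108.4 196.5] jaw yaw 19.98 xdown [ 0.008  0.001 -1.   ] F [0.6 0.2 1.8] w 77.3 q [ 0.17  0.37  1.81  0.    0.96 -0.17]
egg pts 2174 top 56.47313193546754 x [-30.24267335  29.41253566] y [-14.22469345  20.03468607]
top 11 [  3.31761529 159.06470572 137.40301606] [[ -1.97451251 156.4037273  131.72998593]
 [  9.88712883 162.24524527 142.28857928]]
scene 0
```

View pics/w9.png

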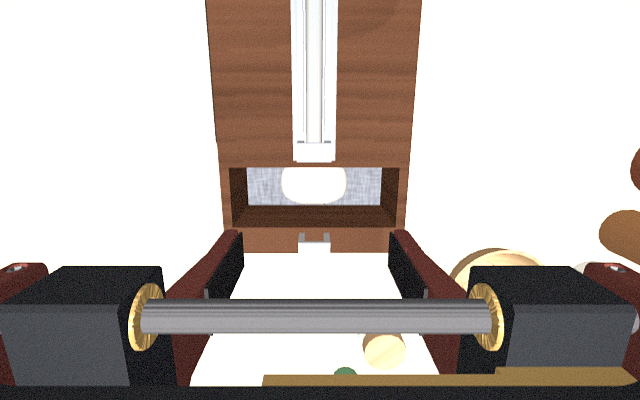

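The egg lies on the felt at (314,184) along the well, with its top at z=56 as it should be. The mouth is clear. Now close the fingers and go round behind the handle.

>>> apply_moves --increments '[{"gripper": 0, "delta_pos": [0, 0, -2.5], "dr": [0, 0, 0]}, {"gripper": 0, "delta_pos": [0, 0, -3.8], "dr": [0, 0, 0]}, {"gripper": 0, "delta_pos": [0, 0, -3.8], "dr": [0, 0, 0]}, {"gripper": 0, "delta_pos": [0, 0, -3.8], "dr": [0, 0, 0]}, {"gripper": 0, "delta_pos": [0, 0, -3.8], "dr": [0, 0, 0]}]'

```text
t: 20.28
ee_pos: [483.2, 275.1, 189.0]
orientation: [0.947, 1.355, -0.951]
ft_force: [-0.5, -0.2, -0.4]
width: 47.7
```

>>> apply_moves --increments '[{"gripper": 0, "delta_pos": [0, 0, -1.8], "dr": [0, 0, 0]}, {"gripper": 0, "delta_pos": [0, 0, -0.5], "dr": [0, 0, 0]}, {"gripper": 0, "delta_pos": [0, 0, 0], "dr": [0, 0, 0]}, {"gripper": 0, "delta_pos": [0, 0, 0], "dr": [0, 0, 0]}, {"gripper": 0, "delta_pos": [0, 0, 0], "dr": [0, 0, 0]}]'

```text
t: 20.7
ee_pos: [477.2, 294.6, 190.0]
orientation: [0.949, 1.354, -0.951]
ft_force: [-0.2, -0.3, 0.7]
width: 14.0
```

```bash
cat > loc.py <<'E'
from h import *
a=np.radians(19.8);ex=np.array([np.cos(a),np.sin(a)]);ey=np.array([-np.sin(a),np.cos(a)])
o,R,y=st();v=o["ee_pos"][:2]-[545.5,108.2];print("case local",(v@ex).round(1),(v@ey).round(1),"Fy",(o["ft_force"][:2]@ey).round(1))
E
python3 loc.py
```

```text
t 20.70 tcp [477.2 294.6 190. ] jaw yaw 19.91 xdown [-0.001 -0.001 -1.   ] F [-0.2 -0.3  0.7] w 14.0 q [ 0.53  0.38  1.8  -0.    0.96  0.18]
case local -1.1 198.5 Fy -0.2
```

>>> apply_moves --increments '[{"gripper": 0, "delta_pos": [1.5, 0.1, 0], "dr": [0, 0, 0]}, {"gripper": 0, "delta_pos": [2.5, 0, 0], "dr": [0, 0, 0]}, {"gripper": 0, "delta_pos": [2.0, 0, 0], "dr": [0, 0, 0]}, {"gripper": 0, "delta_pos": [1.2, 0, 0], "dr": [0, 0, 0]}, {"gripper": 0, "delta_pos": [0.5, 0, 0], "dr": [0, 0, 0]}]'

```text
t: 21.12
ee_pos: [477.5, 294.6, 111.7]
orientation: [0.948, 1.355, -0.953]
ft_force: [-0.1, -0.7, 0.2]
width: 0.6
```

>>> apply_moves --increments '[{"gripper": 0, "delta_pos": [0, 0, 0.3], "dr": [0, 0, 0]}, {"gripper": 0, "delta_pos": [0, 0, 0.4], "dr": [0, 0, 0]}, {"gripper": 0, "delta_pos": [0, 0, 0.4], "dr": [0, 0, 0]}, {"gripper": 0, "delta_pos": [0, 0, 0.3], "dr": [0, 0, 0]}, {"gripper": 0, "delta_pos": [0, 0, 0.2], "dr": [0, 0, 0]}]'

```text
t: 21.53
ee_pos: [484.2, 281.0, 114.5]
orientation: [0.95, 1.353, -0.948]
ft_force: [0.3, -0.4, 0.3]
width: 0.3
```

```bash
python3 loc.py
```

```text
t 21.53 tcp [484.2 281.  114.5] jaw yaw 19.95 xdown [ 0.001  0.001 -1.   ] F [ 0.3 -0.4  0.3] w 0.3 q [ 0.5   0.49  1.85 -0.    0.8   0.16]
case local 0.8 183.3 Fy -0.5
```

>>> apply_moves --increments '[{"gripper": 0, "delta_pos": [0, 0, 0.6], "dr": [0, 0, 0]}, {"gripper": 0, "delta_pos": [0, 0, 0.6], "dr": [0, 0, 0]}, {"gripper": 0, "delta_pos": [0, 0, 0.6], "dr": [0, 0, 0]}, {"gripper": 0, "delta_pos": [0, 0, 0.6], "dr": [0, 0, 0]}, {"gripper": 0, "delta_pos": [0, 0, 0.6], "dr": [0, 0, 0]}]'

```text
t: 21.95
ee_pos: [494.1, 252.7, 113.8]
orientation: [0.949, 1.354, -0.948]
ft_force: [-0.8, 2.0, 1.9]
width: 0.4
```

```bash
python3 loc.py
```

```text
t 21.95 tcp [494.1 252.7 113.8] jaw yaw 19.96 xdown [ 0.001  0.    -1.   ] F [-0.8  2.   1.9] w 0.4 q [0.45 0.49 1.86 0.   0.79 0.1 ]
case local 0.6 153.3 Fy 2.1
```

Pushing with about 2 N, so the handle is in contact. Continuing.

>>> apply_moves --increments '[{"gripper": 0, "delta_pos": [0, 0, 0.8], "dr": [0, 0, 0]}, {"gripper": 0, "delta_pos": [0, 0, 0.8], "dr": [0, 0, 0]}, {"gripper": 0, "delta_pos": [0, 0, 0.8], "dr": [0, 0, 0]}, {"gripper": 0, "delta_pos": [0, 0, 0.8], "dr": [0, 0, 0]}, {"gripper": 0, "delta_pos": [0, 0, 0.8], "dr": [0, 0, 0]}]'

```text
t: 22.37
ee_pos: [507.7, 214.6, 113.6]
orientation: [0.949, 1.354, -0.949]
ft_force: [-0.8, 1.3, 2.5]
width: 0.4
```

>>> apply_moves --increments '[{"gripper": 0, "delta_pos": [0, 0, 0.4], "dr": [0, 0, 0]}, {"gripper": 0, "delta_pos": [0, 0, 0.3], "dr": [0, 0, 0]}, {"gripper": 0, "delta_pos": [0, 0, 0.3], "dr": [0, 0, 0]}, {"gripper": 0, "delta_pos": [0, 0, 0.2], "dr": [0, 0, 0]}, {"gripper": 0, "delta_pos": [0, 0, 0], "dr": [0, 0, 0]}]'

```text
t: 22.78
ee_pos: [511.4, 203.8, 113.5]
orientation: [0.948, 1.354, -0.949]
ft_force: [-1.2, 0.8, 0.8]
width: 0.3
```

```bash
python3 loc.py
```

```text
t 22.78 tcp [511.4 203.8 113.5] jaw yaw 19.97 xdown [-0. -0. -1.] F [-1.2  0.8  0.8] w 0.3 q [ 0.36  0.48  1.87 -0.    0.79  0.01]
case local 0.3 101.5 Fy 1.1
```

>>> apply_moves --increments '[{"gripper": 0, "delta_pos": [0, 0, 0.15], "dr": [0, 0, 0]}, {"gripper": 0, "delta_pos": [0, 0, 0.15], "dr": [0, 0, 0]}, {"gripper": 0, "delta_pos": [0, 0, 0.15], "dr": [0, 0, 0]}, {"gripper": 0, "delta_pos": [0, 0, 0.1], "dr": [0, 0, 0]}, {"gripper": 0, "delta_pos": [0, 0, 0], "dr": [0, 0, 0]}]'

```text
t: 23.2
ee_pos: [513.3, 198.8, 113.5]
orientation: [0.948, 1.354, -0.949]
ft_force: [-0.8, 1.3, 0.2]
width: -0.0
```

>>> apply_moves --increments '[{"gripper": 0, "delta_pos": [0, 0, 0.06], "dr": [0, 0, 0]}, {"gripper": 0, "delta_pos": [0, 0, 0.06], "dr": [0, 0, 0]}, {"gripper": 0, "delta_pos": [0, 0, 0.06], "dr": [0, 0, 0]}, {"gripper": 0, "delta_pos": [0, 0, 0], "dr": [0, 0, 0]}, {"gripper": 0, "delta_pos": [0, 0, 0], "dr": [0, 0, 0]}]'

```text
t: 23.62
ee_pos: [513.9, 197.2, 113.5]
orientation: [0.948, 1.354, -0.949]
ft_force: [-1.0, 2.5, -0.3]
width: 0.2
```

```bash
python3 loc.py
```

```text
t 23.62 tcp [513.9 197.2 113.5] jaw yaw 19.97 xdown [-0. -0. -1.] F [-1.   2.5 -0.3] w 0.2 q [ 0.34  0.48  1.87 -0.    0.79 -0.  ]
case local 0.4 94.5 Fy 2.7
```

Near the expected stop (y≈94), so I'll use small steps until the force rises clearly.

>>> apply_moves --increments '[{"gripper": 0, "delta_pos": [0, 0, 0.05], "dr": [0, 0, 0]}, {"gripper": 0, "delta_pos": [0, 0, 0.04], "dr": [0, 0, 0]}, {"gripper": 0, "delta_pos": [0, 0, 0.04], "dr": [0, 0, 0]}, {"gripper": 0, "delta_pos": [0, 0, 0], "dr": [0, 0, 0]}, {"gripper": 0, "delta_pos": [0, 0, 0], "dr": [0, 0, 0]}]'

```text
t: 24.03
ee_pos: [514.1, 196.6, 113.5]
orientation: [0.949, 1.355, -0.949]
ft_force: [-3.3, 6.2, -0.4]
width: 0.6
```

```bash
python3 loc.py
```

```text
t 24.03 tcp [514.1 196.6 113.5] jaw yaw 19.96 xdown [-0.001  0.001 -1.   ] F [-3.3  6.2 -0.4] w 0.6 q [ 0.34  0.48  1.87  0.    0.79 -0.01]
case local 0.4 93.9 Fy 6.9
```

>>> apply_moves --increments '[{"gripper": 0, "delta_pos": [0, 0, 0.05], "dr": [0, 0, 0]}, {"gripper": 0, "delta_pos": [0, 0, 0.05], "dr": [0, 0, 0]}, {"gripper": 0, "delta_pos": [0, 0, 0.05], "dr": [0, 0, 0]}, {"gripper": 0, "delta_pos": [0, 0, 0], "dr": [0, 0, 0]}, {"gripper": 0, "delta_pos": [0, 0, 0], "dr": [0, 0, 0]}]'

```text
t: 24.45
ee_pos: [514.2, 196.3, 113.6]
orientation: [0.951, 1.356, -0.948]
ft_force: [-5.4, 12.8, 0.9]
width: 0.6
```

```bash
python3 loc.py
```

```text
t 24.45 tcp [514.2 196.3 113.6] jaw yaw 19.93 xdown [-0.001  0.002 -1.   ] F [-5.4 12.8  0.9] w 0.6 q [ 0.34  0.48  1.87  0.    0.79 -0.01]
case local 0.4 93.5 Fy 13.9
```

It's at the hard stop: the force rose to 14 N with only 0.4 mm of movement, at the expected place. Back off, rise and look.

>>> apply_moves --increments '[{"gripper": 0, "delta_pos": [0, 0, -0.3], "dr": [0, 0, 0]}, {"gripper": 0, "delta_pos": [0, 0, -1.2], "dr": [0, 0, 0]}, {"gripper": 0, "delta_pos": [0, 0, -1.5], "dr": [0, 0, 0]}, {"gripper": 0, "delta_pos": [-2.0, 0, 0], "dr": [0, 0, 0]}, {"gripper": 0, "delta_pos": [-3.5, 0, 0], "dr": [0, 0, 0]}]'

```text
t: 24.87
ee_pos: [502.0, 222.7, 166.0]
orientation: [0.943, 1.358, -0.954]
ft_force: [0.5, 0.6, -0.1]
width: 0.5
```

>>> apply_moves --increments '[{"gripper": 0, "delta_pos": [-3.5, 0, 0], "dr": [0, 0, 0]}, {"gripper": 0, "delta_pos": [-2.0, 0, 2.5], "dr": [0, 0, 0]}, {"gripper": 0, "delta_pos": [0, 0, 3.5], "dr": [0, 0, 0]}, {"gripper": 0, "delta_pos": [0, 0, 3.5], "dr": [0, 0, 0]}, {"gripper": 0, "delta_pos": [0, 0, 3.5], "dr": [0, 0, 0]}]'

```text
t: 25.28
ee_pos: [549.7, 99.9, 224.5]
orientation: [0.948, 1.353, -0.947]
ft_force: [1.6, 0.9, -0.2]
width: 0.4
```

>>> apply_moves --increments '[{"gripper": 0, "delta_pos": [0, 0, 3.5], "dr": [0, 0, 0]}, {"gripper": 0, "delta_pos": [0, 0, 2.0], "dr": [0, 0, 0]}, {"gripper": 0, "delta_pos": [0, 0, 0.5], "dr": [0, 0, 0]}, {"gripper": 0, "delta_pos": [0, 0, 0], "dr": [0, 0, 0]}, {"gripper": 0, "delta_pos": [0, 0, 0], "dr": [0, 0, 0]}]'

```text
t: 25.7
ee_pos: [569.3, 44.8, 223.4]
orientation: [0.949, 1.354, -0.949]
ft_force: [-0.5, 0.2, -0.0]
width: 0.2
```

```bash
python3 - <<'E'
from loc import *
d=snap("w10");P=cloud(d)
L=P[...,:2]-[545.5,108.2];lx,ly=L@ex,L@ey;z=P[...,2]
h=(z>110)&(z<146)&(abs(lx)<15)&(ly>40)&(ly<175);print("handle",h.sum(),np.median(ly[h]),np.percentile(ly[h],[2,98]),z[h].max())
b=(z>60)&(z<104)&(abs(lx)<12)&(abs(ly)<26);print("rod over well y",np.percentile(ly[b],[1,99]),np.median(z[b]))
e=(z>30)&(z<62)&(abs(lx)<40)&(abs(ly)<25);print("egg top",np.percentile(z[e],99),"x",np.percentile(lx[e],[1,99]))
d2=np.load("pics/w1.npz")
E
```

```text
t 25.70 tcp [569.3  44.8 223.4] jaw yaw 19.95 xdown [-0.  0. -1.] F [-0.5  0.2 -0. ] w 0.2 q [ 0.06  0.35  1.76  0.    1.03 -0.29]
case local 0.9 -67.7 Fy 0.4
handle 271 70.5912732031812 [68.13919858 73.40856117] 140.0621477561012
rod over well y [-25.92303935  25.94096768] 96.6846931670544
egg top 56.289416248746434 x [-30.30721468  29.4868234 ]
```

View pics/w10.png

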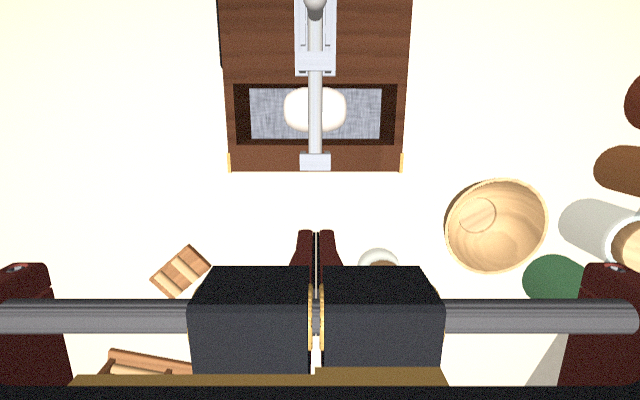

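The rod crosses the well at (315,110) into the keeper at (315,162), above the egg at (314,108). The ball's near face is at y≈68.1 mm; fully home it would be 68 mm. The robot is clear, so I'm handing in.

```bash
python3 -c "
from workcell import ctrl
print(ctrl.close_job())"
```

```text
the job is handed in; nothing more can be done
None
```

The egg is packed and the bolt is closed; I handed the job in at about 26 s of the 67 s allowed.

- **Egg:** I gripped it by its sides in the rack and set it on the cradle at about 10 N contact force. I then took it again by its ends, lowered it to the felt at about 8 N, and released it. Afterwards its top read 56 mm above the table, which is right for lying on the floor. It lies along the well and is centred in it.
- **Bolt:** I pushed the handle only after the egg was released. It slid at about 2 N until it hit the stop, where the force rose to about 14 N with only 0.4 mm of movement. The last picture shows the rod across the well and in the keeper. The handle ball's near face measured 68.1 mm; fully home it would be 68 mm.
- **Other things:** I did not touch the balls or anything else. I did not measure their positions again at the end. The arm finished clear of everything, reading no force.

No check failed. The only disagreements were small, 1–2 mm between position estimates from different views.

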